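# Mount the bayonet fixture plate and wedge the spatter shield

### The job

Set up the small welding positioner. Hang the fixture plate on its spindle nose, collar slots over the two pins, and twist it clockwise until it drops and sits locked, flush on the spindle flange; then swing the spatter shield round against its stop beside the positioner, and from the outer side (away from the positioner) tap the wooden wedge, thin end first, under the shield's lower edge until it jams the shield fast. Leave the tools lying around where they are.

Things in the scene. Friction and masses are not known exactly. Their poses are not given: they have to be found in the camera images.
- positioner: fixed grey bench positioner: round base 124 mm across, 33 mm high. Origin on the bench top, on the upright spindle axis; z up. Worm housing and handwheel (42 mm high) on its +x side, reaching 71 mm from the axis. The shield's hinge post stands at (50, -95) mm in this frame, joined to the base by a strip 8 mm thick; a stop lug 48 mm high stands inside the shut shield near the post.
- nose (a point): centre of the flat top of the steel spindle nose, 83 mm above the bench; z up. The nose is 68 mm in diameter, top edge chamfered 8 mm high. The two pins lie along this point's x axis, one each way. The seat, a flange 104 mm across, is 43 mm below this point. The worm drive holds the spindle: it cannot be turned by hand.
- pin (a point): on the centre line of one bayonet pin, 40 mm from the spindle axis and 14.5 mm below the nose top. Two such pins, 8 mm thick, stick out level on opposite sides of the nose; their round ends reach 47 mm from the axis.
- fixture_plate: aluminium disc 124 mm across, 8 mm thick, on a collar 46 mm high, 84 mm outside and 72 mm inside diameter, open below; it starts upright on its collar on the bench. Origin: centre of the collar's lower rim; z up. About 0.5 kg. Three stepped blocks (13 mm high) and a bow handle stand on the disc. Half a turn makes no difference to the fit.
- handle (a point): centre of the bow handle's bar, 84 mm above the plate's origin. The bar runs along the plate's x axis, 74 mm long, 14 x 14 mm in section, with legs at 32 mm each way and 23 mm of free height under it.
- slot_mouth (a point): mouth of one of the two opposite J slots (16 mm wide) at the collar's rim, on the plate's +x axis; the other is on -x, so both are in line with the handle bar. From the mouth the slot rises to 24 mm above the rim; lowered over the pins, the plate then rests on them with its origin 34.5 mm below the nose top.
- notch (a point): roof of the notch (34 mm above the rim) that ends the same slot, 0.87 rad counterclockwise from its mouth seen from above. A level channel, 10 to 24 mm above the rim, leads there: turn the resting plate 0.87 rad clockwise seen from above, to the end of the channel, and it drops 8.5 mm until its rim sits on the flange (origin 43 mm below the nose top).
- shield: spatter shield: upright steel leaf on a vertical hinge. Origin on the hinge axis at bench level, z up; the leaf runs along its own -x to 165 mm, is 128 mm high, sheet 4 mm thick. Shut against its stop its axes are parallel to positioner's, the leaf on the positioner's -y side. Starts 1.4 to 1.55 rad open (turned counterclockwise seen from above), stays where left, and moves with 0.15 N m.
- shield_grip (a point): on the centre line of the leaf's round top rail (12 mm thick), 135 mm from the hinge, 122 mm above the bench: pinch here from above across the leaf, or push.
- shield_foot (a point): middle of the underside of the leaf's lower rail (10 mm thick, flat, 14 mm above the bench), 135 mm from the hinge: the wedge goes in about here. Its -y is the outer side when the shield is shut.
- wedge: hardwood wedge lying flat, 140 mm long, 36 mm wide; 8 mm thick at the thin end (+x), rising evenly to 30 mm at the butt (-x). Origin: middle of its underside; z up. 38 mm behind the thin end it is 14 mm thick, as high as the gap under the shield. 0.09 kg.
- wedge_tip (a point): middle of the lower edge of the wedge's thin end, 70 mm along +x from wedge.
- pliers: bystander: pliers with blue handles, 174 mm, flat on the table; leave alone
- tape_measure: bystander: yellow tape measure 99 mm; leave alone
- centre_punch: bystander: centre punch 100 mm long, 11 mm thick; leave alone
- t_joint: bystander: small welded T joint of two steel plates, 80 x 45 x 40 mm; leave alone
- nozzle_0: bystander: brass torch nozzle 52 mm high, standing by the vice; leave alone
- nozzle_2: bystander: brass torch nozzle 58 mm high, standing by the vice; leave alone

How it is judged:
By the outcome, as a careful person would: the job done as asked, in the order asked, and still so for the second after the job is handed in, with the robot touching nothing.
It also fails if it takes over 72 s, if anything falls off the work surface, if the arm or the gripper's body presses on something with over 40 N, if the wrist force passes 120 N, or if a joint passes its speed limit or range.

### The arm

A 6-joint arm with a two-finger parallel gripper is mounted at the origin on a cart in front of the work surface, level with it; the furniture and walls round the work are solid. World frame = base frame: x ahead of the robot, y to its left, z up, the work surface at z = 0. Lengths are in m, angles in rad, forces in N, time in s.
With the tool pointing down it reaches from about 0.425 to 0.925 m from the base axis. Payload 12.5 kg.
Tool frame: the origin (TCP) lies midway between the tips of the shut fingers; the grasp point (between the pads) lies 19 mm behind it (grip_point_offset is the distance from the TCP to the grasp point, in m); x points along the fingers, z is the direction in which the jaws open and shut, and the axes are right-handed (so a half turn about x gives the same grasp; the last joint's range is limited). The gripper opens to 85 mm and grips with 20 to 120 N. Pads are 22 mm wide; open, the fingers measure 114 mm over their backs; the gripper's body (76 mm by 85 mm) begins 54 mm behind the grasp point. The pads swing forward as they close: fully open they stand 13 mm farther back than shut.
Start: joints at [-1.207, 0.491, 1.559, -0, 1.092, -0.106], TCP at [0.283, -0.557, 0.231] pointing down, gripper open.
Joint ranges: [-3.1, 3.1], [-0.84, 2.19], [0.05, 2.79], [-1.13, 4.28], [0.06, 2.93], [-2.69, 2.69]. Speed limits (rad/s): [2.22, 2.22, 2.79, 3.14, 3.14, 3.14].

### API

Orientations are given as [roll, pitch, yaw] about the fixed x, y, z axes, in that order (R = Rz(yaw) Ry(pitch) Rx(roll)).
In Python, from workcell import * gives the robot as it stands. The module is installed in compiled form; this text tells all that it offers.
- The arm moves only by the shell command python3 -m crank 'ROWS' [FORCE]. ROWS is JSON, a list of rows, each a list of 3 entries, a list of its own where there are three numbers: the shift along the tool's x, y, z in m, then the turn, a rotation vector about the tool's x, y, z in degrees, then the closure, from 0 (fully open) to 1 (shut). In form: [[[dx, dy, dz], [ax, ay, az], jaw], ...]. A call has 1 to 12 rows; each row shifts and turns the commanded pose from where the row before left it, along the tool's axes as they then stand; what a row does not reach is not made up. A row lasts 1/12 s, in which the tool goes at most 41.7 mm and 7.16 degrees, less where a joint would pass 70% of its speed; a pose out of reach is approached as far as the arm can. A call is refused whole if a number of a shift passes 0.0417 or a number of a turn 7.16, either way. A call with a gripper value outside its range is refused whole. The fingers move at their own pace and stop on an object; FORCE is the grip in N (left out, the last holds). Time passes only in rows, so rows that do not move let the fingers close. It gives the time, the measured TCP pose, the force and the opening at its end, in the units of the state.
- observe(): the state, without advancing time (a new reading comes with each control period).
- get_image(name): name is "side" or "top"; returns a dict with "frame" (480x640x3 uint8, blue, green, red), "camera_matrix" (3x3 intrinsics, pixels), "R" (3x3) and "t" (3): a world point X has camera coordinates R X + t. Camera axes: x right, y down, z forward; pixel columns grow to the right and rows downward; lengths in m; the calibration is good to about 2 mm. A picture is of the moment at which its call begins. There is no depth.
- job_done(): hands the job in, once; it reports no verdict.
The state is a dict: "time": time; "joint_pos": joint angles; "qd": joint speeds; "joint_torque": joint torques, N m; "ee_pos": TCP position; "orientation": TCP orientation; "ft_force": force on the tool from outside, world axes, zero at the start; "torque": the same for the moment, N m; "opening": finger opening in m.
Only numpy, scipy, OpenCV 4.12 (cv2) and the standard library are available. Lean on these libraries where they do the work, as an engineer would, in place of code of your own. Each camera call takes 0.05 s, during which the arm holds its last target.

## Working session

There is one attempt and no reset: what is moved stays moved. The work goes in short steps, Python scripts to look and compute and a shell command to move; the robot and the scene stay as the last step left them, time stands still between calls to the robot, and variables do not carry over. Pictures are saved under pics/ and viewed, and the job is handed in when it is done.

```bash
mkdir -p pics; python3 - <<'E'
from workcell import *
import cv2
for n in ("top","side"):
    d=get_image(n); cv2.imwrite(f"pics/{n}0.png",d["frame"])
    print(n,d["camera_matrix"].tolist(),d["R"].round(4).tolist(),d["t"].round(4).tolist())
s=observe(); print(s)
E
```

```text
top [[499.7495385078218, 0.0, 319.6305068304382], [0.0, 499.7495385078218, 238.91000202303218], [0.0, 0.0, 1.0]] [[-0.0029, -0.9999, -0.0119], [-0.9966, 0.0038, -0.0826], [0.0827, 0.0116, -0.9965]] [-0.0438, 0.5694, 0.976]
side [[509.9498411033276, 0.0, 323.52115122124184], [0.0, 509.9498411033276, 240.6819746137134], [0.0, 0.0, 1.0]] [[-0.8515, -0.5241, -0.0156], [-0.1919, 0.339, -0.921], [0.488, -0.7812, -0.3893]] [0.4869, 0.2067, 0.6656]
{'time': 0.1, 'joint_pos': array([-1.20661312e+00,  4.91526361e-01,  1.55940519e+00, -1.45147845e-05,
        1.09171503e+00, -1.05607717e-01]), 'qd': array([ 1.49976648e-03, -1.45251151e-03, -3.38504527e-04, -4.99963443e-04,
        1.49240918e-03, -5.87218850e-05]), 'joint_torque': array([ 3.64168613e-03, -6.19449091e+01, -2.62026036e+01, -1.10007152e-04,
        2.88669187e-03,  3.10863936e-05]), 'ee_pos': array([ 0.28287537, -0.55708583,  0.23076361]), 'orientation': array([3.04819926, 1.56974232, 1.94720056]), 'ft_force': array([ 0.26622463, -0.36081353,  0.15272153]), 'torque': array([ 0.03671064, -0.05365892, -0.00143707]), 'opening': 0.08582861365797123}
```

View pics/top0.png

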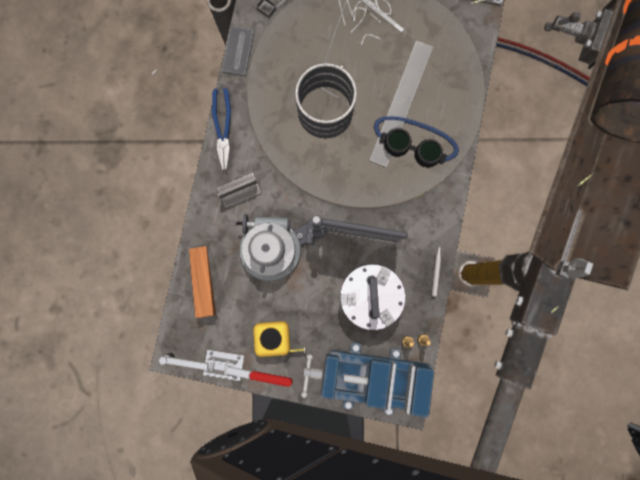

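View pics/side0.png

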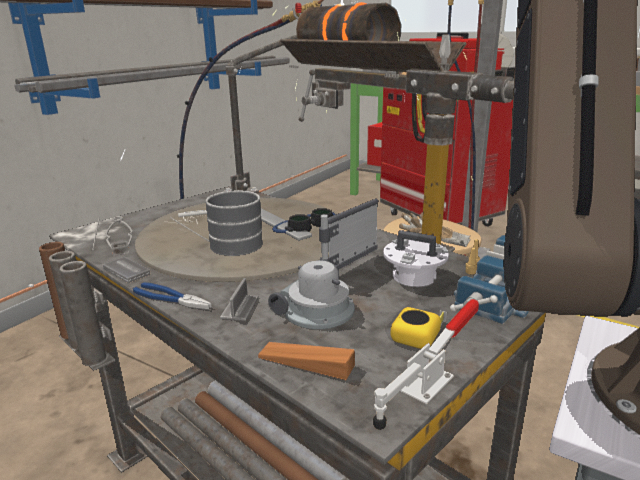

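```bash
cat > h.py <<'E'
from workcell import *
import cv2, numpy as np
def ray(d,uv):
    K,R,t=map(np.asarray,(d["camera_matrix"],d["R"],d["t"]))
    return -R.T@t, R.T@np.linalg.solve(K,np.array([uv[0],uv[1],1.]))
def onz(d,uv,z):
    c,v=ray(d,uv); return c+v*(z-c[2])/v[2]
def proj(d,X):
    p=d["camera_matrix"]@(d["R"]@np.asarray(X,float)+d["t"]); return p[:2]/p[2]
def crop(d,x0,y0,w,h,name,pts=()):
    s=min(800/w,600/h); f=cv2.resize(d["frame"][y0:y0+h,x0:x0+w],None,fx=s,fy=s,interpolation=cv2.INTER_CUBIC)
    for X in pts:
        p=(proj(d,X)-[x0,y0]+.5)*s
        cv2.drawMarker(f,tuple(int(round(a)) for a in p),(255,0,255),cv2.MARKER_CROSS,14,1)
    cv2.imwrite(f"pics/{name}.png",f)
def tri(d1,u1,d2,u2):
    c1,v1=ray(d1,u1);c2,v2=ray(d2,u2)
    s=np.linalg.lstsq(np.c_[v1,-v2],c2-c1,rcond=None)[0]
    a,b=c1+v1*s[0],c2+v2*s[1]; return (a+b)/2,np.linalg.norm(a-b)
E
python3 - <<'E'
from h import *
import pickle
t=get_image("top"); s=get_image("side"); pickle.dump((t,s),open("im0.pkl","wb"))
crop(t,230,200,200,150,"t_pos"); crop(s,260,190,200,150,"s_pos"); crop(t,170,230,80,100,"t_wedge")
E
```

```text
(no output)
```

View pics/t_pos.png

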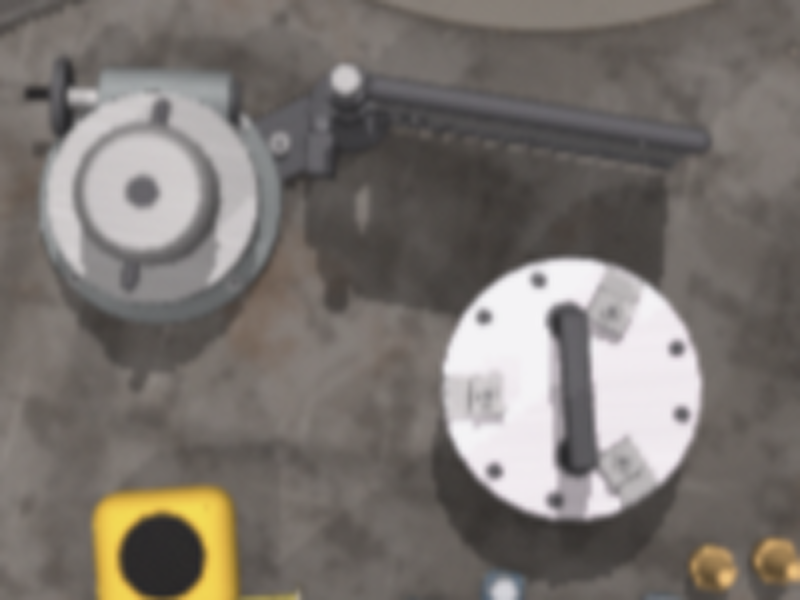

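View pics/s_pos.png

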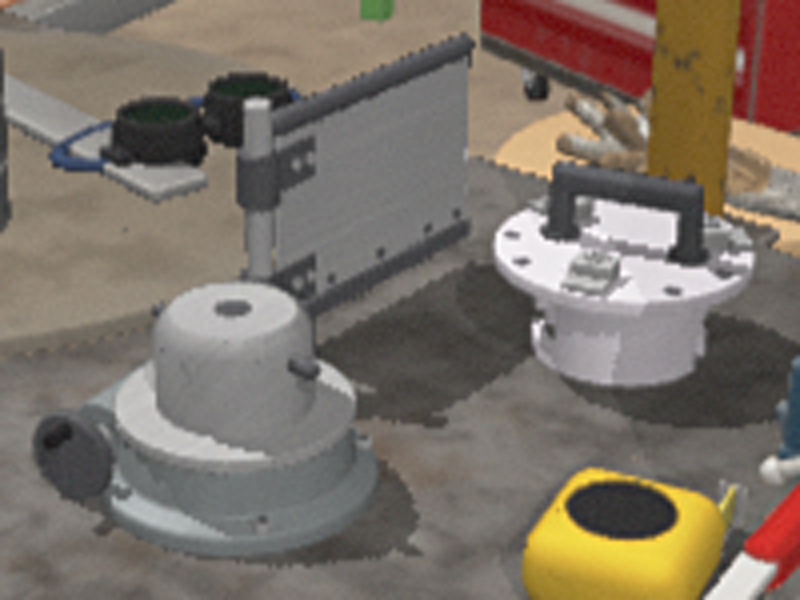

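View pics/t_wedge.png

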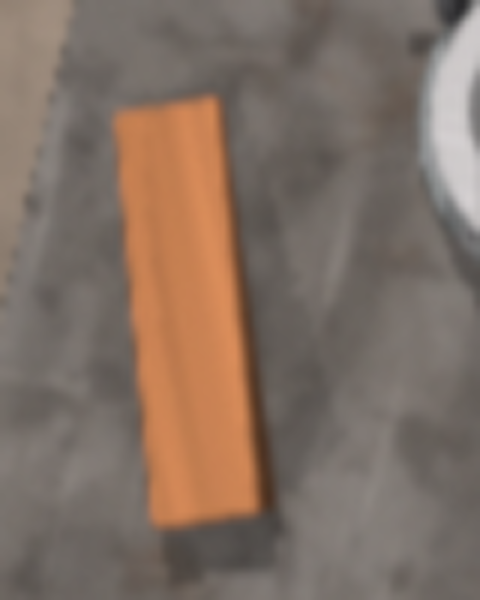

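```bash
cat > m1.py <<'E'
from h import *
import pickle
t,s=pickle.load(open("im0.pkl","rb"))
T=lambda x,y:((x+.5)/4-.5+230,(y+.5)/4-.5+200)
S=lambda x,y:((x+.5)/4-.5+260,(y+.5)/4-.5+190)
f=t["frame"]
m=(f.min(2)>185).astype(np.uint8); m[:,:335]=0; m[:255]=0; m[335:]=0; m[:,410:]=0
c=max(cv2.findContours(m,0,1)[0],key=cv2.contourArea); e=cv2.fitEllipse(cv2.convexHull(c)); print("disc",e, onz(t,e[0],.054))
h1,h2=onz(t,T(568,312),.091),onz(t,T(578,466),.091); print("handle",h1,h2,(h1+h2)/2,np.linalg.norm(h1-h2),np.degrees(np.arctan2(*(h2-h1)[[1,0]])))
print("nose top",onz(t,T(142,191),.083), tri(t,T(142,191),s,S(233,309)))
p1,p2=onz(t,T(161,102),.0685),onz(t,T(129,286),.0685)
print("pins",p1,p2,(p1+p2)/2,np.linalg.norm(p1-p2),np.degrees(np.arctan2(*(p1-p2)[[1,0]])))
print("pin2 side",tri(t,T(129,286),s,S(316,372)))
print("post",onz(t,T(345,80),.14),tri(t,T(345,80),s,S(257,104)))
a,b=onz(t,T(372,88),.128),onz(t,T(706,138),.128);print("rail",a,b,np.linalg.norm(a-b),np.degrees(np.arctan2(*(a-b)[[1,0]])))
W=lambda x,y:((x+.5)/6-.5+170,(y+.5)/6-.5+230)
w=[onz(t,W(*p),z) for p,z in(((115,112),.008),((218,96),.008),((262,513),.03),((153,526),.03))]
print(np.round(w,4)); tip=(w[0]+w[1])/2;bt=(w[2]+w[3])/2;print(tip,bt,np.linalg.norm(tip-bt),np.degrees(np.arctan2(*(tip-bt)[[1,0]])))
E
python3 m1.py
```

```text
disc ((372.36785888671875, 296.637939453125), (63.47297286987305, 64.27326965332031), 131.7410125732422) [ 0.4553003  -0.14688672  0.054     ]
handle [ 0.49145535 -0.14248759  0.091     ] [ 0.42090221 -0.14626805  0.091     ] [ 0.45617878 -0.14437782  0.091     ] 0.07065435697886982 -176.9328479628476
nose top [0.54876918 0.05606593 0.083     ] (array([0.54809668, 0.05567809, 0.08299947]), np.float64(0.0015421288781324327))
pins [0.59240528 0.04897476 0.0685    ] [0.5045049  0.06373234 0.0685    ] [0.54845509 0.05635355 0.0685    ] 0.08913059780795923 -9.530496781446839
pin2 side (array([0.50367321, 0.06331079, 0.06826981]), np.float64(0.0018941377993789033))
post [ 0.59390756 -0.04054464  0.14      ] (array([ 0.59409526, -0.04065673,  0.13557295]), np.float64(0.0008018184859672413))
rail [ 0.59170631 -0.05242072  0.128     ] [ 0.56858842 -0.201565    0.128     ] 0.15092532424752436 81.18906682256876
[[0.5525 0.2207 0.008 ]
 [0.5578 0.1857 0.008 ]
 [0.4193 0.1638 0.03  ]
 [0.4151 0.1996 0.03  ]]
[0.5551835  0.20320876 0.008     ] [0.41717577 0.18168651 0.03      ] 0.14139780566521779 8.863855029992111
```

```bash
cat > go.py <<'E'
# print shift/turn needed in tool axes to reach target xyz and jaw heading (deg, direction of tool z in world xy, mod 180)
import sys
from h import *
from scipy.spatial.transform import Rotation as Ro
def plan(x,y,z,head=None,free=False,q=True):
    s=observe(); R=Ro.from_euler('xyz',s["orientation"]); p=s["ee_pos"]
    zt=R.as_matrix()[:,2]; cur=np.degrees(np.arctan2(zt[1],zt[0]))
    d=0
    if head is not None:
        d=(head-cur+180)%360-180
        if not free: d=(d+90)%180-90
    h=np.radians(cur+d)
    Z=np.array([np.cos(h),np.sin(h),0]);X=np.array([0,0,-1.]);Y=np.cross(Z,X)
    Rt=Ro.from_matrix(np.c_[X,Y,Z])
    print("t",round(s["time"],2),"p",p.round(4),"head",cur.round(2),"open",round(s["opening"],4),"F",s["ft_force"].round(1),"j6",s["joint_pos"][5].round(2))
    dp=np.array([x,y,z])-p
    print("shift tool(now)",(R.inv().apply(dp)*1000).round(1),"mm; after turn",(Rt.inv().apply(dp)*1000).round(1),"turn",np.degrees((R.inv()*Rt).as_rotvec()).round(2))
if __name__=="__main__":
    a=[float(v) for v in sys.argv[1:]]; plan(*a)
E
python3 go.py 0.4555 -0.1455 0.20 93.07; python3 go.py 0.4555 -0.1455 0.20 93.07 1
```

```text
t 0.2 p [ 0.2829 -0.5572  0.231 ] head -63.08 open 0.0853 F [-0.7 -0.7  0.9] j6 -0.11
shift tool(now) [  31.2  340.3 -288.9] mm; after turn [  31.   194.4 -401.8] turn [23.85 -0.03  0.  ]
t 0.2 p [ 0.2829 -0.5572  0.231 ] head -63.08 open 0.0853 F [-0.7 -0.7  0.9] j6 -0.11
shift tool(now) [  31.2  340.3 -288.9] mm; after turn [  31.  -194.4  401.8] turn [-1.5615e+02 -0.0000e+00 -4.0000e-02]
```

```bash
python3 - <<'E'
from h import *; import pickle
t,s=pickle.load(open("im0.pkl","rb"))
print(proj(t,[.283,-.557,.231]),proj(s,[.283,-.557,.231]),proj(s,[.283,-.557,.4]),proj(t,[0.2,0,0.3]))
for z in(0,.2,.4): print(z,onz(t,(465,272),z),onz(t,(520,270),z),onz(t,(575,270),z))
for X in ([0.36,-.37,.231],[0.4555,-.1455,.2],[.4555,-.1455,.4]): print(proj(t,X),proj(s,X))
print(tri(t,(512,271),s,(437,140)),tri(t,(462,272),s,(437,240)))
E
```

```text
[653.52144814 413.32008574] [560.6731489  130.06274409] [573.83893682  50.06215027] [285.06582316 487.74127892]
0 [ 0.50274328 -0.34012428  0.        ] [ 0.50644607 -0.45129739  0.        ] [ 0.50610065 -0.56207252  0.        ]
0.2 [ 0.49958897 -0.28463476  0.2       ] [ 0.50256508 -0.37399021  0.2       ] [ 0.50228746 -0.4630258   0.2       ]
0.4 [ 0.49643466 -0.22914523  0.4       ] [ 0.4986841  -0.29668304  0.4       ] [ 0.49847426 -0.36397907  0.4       ]
[528.51627955 362.13084859] [505.22941257 142.36012202]
[379.8835166 299.4319106] [418.59764326 177.60544484]
[397.51866051 305.63119519] [425.47245006  60.74504859]
(array([ 0.49935376, -0.35192709,  0.22572002]), np.float64(0.00253549826848918)) (array([ 0.49054127, -0.33916698, -0.00110055]), np.float64(0.02620969467693279))
```

```bash
python3 - <<'E'
from h import *; import pickle
t,s=pickle.load(open("im0.pkl","rb"))
crop(t,400,180,240,300,"t_r"); crop(s,280,0,260,260,"s_r")
E
```

```text
(no output)
```

View pics/t_r.png

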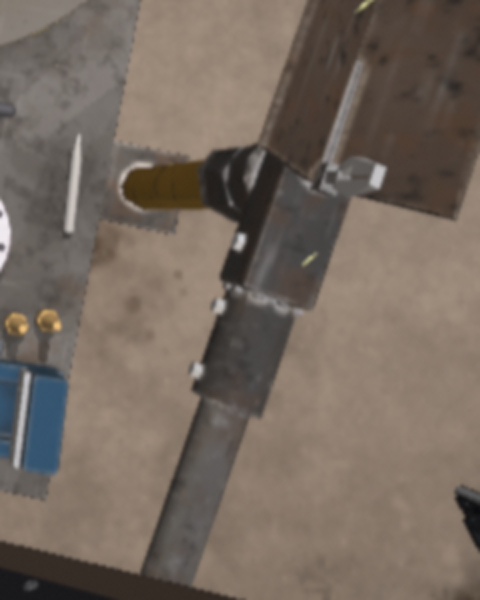

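View pics/s_r.png

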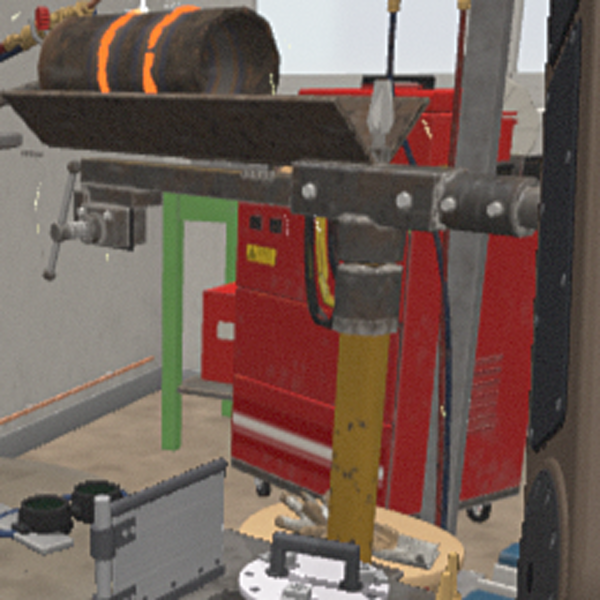

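```bash
python3 - <<'E'
from h import *; import pickle
t,s=pickle.load(open("im0.pkl","rb"))
T=lambda x,y:(x/2+400,y/2+180); S=lambda x,y:(x*.4333+280,y*.4333)
print(tri(t,T(196,370),s,S(494,209)),tri(t,T(219,305),s,S(404,200)),tri(t,T(240,241),s,S(308,190)))
print(tri(t,T(230,405),s,S(535,205)))
for z in (.3,.33,.36): print(onz(t,(480,470),z))
E
```

```text
(array([ 0.37358714, -0.28597544,  0.34117108]), np.float64(0.0008463758796706252)) (array([ 0.43267625, -0.29352797,  0.34819303]), np.float64(0.032440975096163206)) (array([ 0.49452746, -0.29414411,  0.35750529]), np.float64(0.07655498882048861))
(array([ 0.34910144, -0.307786  ,  0.342589  ]), np.float64(0.004848743547100823))
[ 0.22419549 -0.27025697  0.3       ]
[ 0.23514546 -0.26137589  0.33      ]
[ 0.24609542 -0.25249482  0.36      ]
```

```bash
python3 -m crank '[[[-0.02,0,0],[-7.1,0,0],0],[[-0.02,0,0],[-7.1,0,0],0],[[-0.02,0,0],[-7.1,0,0],0],[[-0.02,0,0],[-7.1,0,0],0],[[-0.02,0,0],[-7.1,0,0],0],[[-0.02,0,0],[-7.1,0,0],0],[[-0.02,0,0],[-7.1,0,0],0],[[-0.02,0,0],[-7.1,0,0],0],[[-0.02,0,0],[-7.1,0,0],0],[[-0.02,0,0],[-7.1,0,0],0],[[-0.02,0,0],[-7.1,0,0],0],[[0,0,0],[-7.1,0,0],0]]'; python3 go.py 0.38 -0.28 0.45; python3 go.py 0.4555 -0.1455 0.45 93 1
```

```text
time: 1.2
ee_pos: [0.2831, -0.5576, 0.4553]
orientation: [-1.606, 1.565, -1.214]
ft_force: [0.6, 0.2, 0.3]
opening: 0.0856
t 1.2 p [ 0.2831 -0.5576  0.4553] head 22.47 open 0.0856 F [0.6 0.2 0.3] j6 -1.6
shift tool(now) [  4.1 219.5 195.7] mm; after turn [  5.3 219.5 195.7] turn [ 0.   -0.01  0.32]
t 1.2 p [ 0.2831 -0.5576  0.4553] head 22.47 open 0.0856 F [0.6 0.2 0.3] j6 -1.6
shift tool(now) [  3.5 314.9 316.8] mm; after turn [   5.3 -193.7  402.5] turn [-70.53  -0.21   0.27]
```

```bash
python3 -m crank '[[[0,0.01,0.009],[0,0,0],0],[[0,0.02,0.018],[0,0,0],0],[[0,0.02,0.018],[0,0,0],0],[[0,0.02,0.018],[0,0,0],0],[[0,0.02,0.018],[0,0,0],0],[[0,0.02,0.018],[0,0,0],0],[[0,0.02,0.018],[0,0,0],0],[[0,0.02,0.018],[0,0,0],0],[[0,0.02,0.018],[0,0,0],0],[[0,0.02,0.018],[0,0,0],0],[[0,0.02,0.018],[0,0,0],0],[[0,0.01,0.009],[0,0,0],0]]'; python3 go.py 0.4555 -0.1455 0.22 93.07 1
```

```text
time: 2.2
ee_pos: [0.3837, -0.2756, 0.4508]
orientation: [1.462, 1.57, 1.845]
ft_force: [0.1, -0.1, 0.7]
opening: 0.0851
t 2.2 p [ 0.3837 -0.2756  0.4508] head 21.91 open 0.0851 F [ 0.1 -0.1  0.7] j6 -1.15
shift tool(now) [230.9  93.7 115.1] mm; after turn [230.8 -78.7 126.1] turn [-7.116e+01  4.000e-02 -5.000e-02]
```

```bash
python3 -m crank '[[[0,0.01,0.012],[0,0,0],0.3],[[0,0.019,0.023],[0,0,0],0.3],[[0,0.019,0.023],[0,0,0],0.3],[[0,0.019,0.023],[0,0,0],0.3],[[0,0.017,0.022],[0,0,0],0.3],[[0,0.01,0.012],[0,0,0],0.3],[[0.02,0,0],[-7.1,0,0],0.3],[[0.02,0,0],[-7.1,0,0],0.3],[[0.02,0,0],[-7.1,0,0],0.3],[[0.02,0,0],[-7.1,0,0],0.3],[[0.02,0,0],[-7.1,0,0],0.3],[[0.02,0,0],[-7.1,0,0],0.3]]'; python3 go.py 0.4555 -0.1455 0.1 93.07 1
```

```text
time: 3.2
ee_pos: [0.4538, -0.1475, 0.3297]
orientation: [1.521, 1.57, 2.652]
ft_force: [0.3, 0.6, -0.2]
opening: 0.06
t 3.2 p [ 0.4538 -0.1475  0.3297] head 64.8 open 0.06 F [ 0.3  0.6 -0.2] j6 -1.58
shift tool(now) [229.7  -1.    2.5] mm; after turn [229.7  -1.8   1.9] turn [-2.827e+01  2.000e-02 -6.000e-02]
```

```bash
python3 -m crank '[[[0.02,0,0],[-7.1,0,0],0.45],[[0.02,0,0],[-7.1,0,0],0.45],[[0.02,0,0],[-7.1,0,0],0.45],[[0.02,0,0],[-7.1,0,0],0.45],[[0.02,0,0],[0,0,0],0.45],[[0,0,0],[0,0,0],0.45]]'; python3 go.py 0.4555 -0.1455 0.1 93.07 1
```

```text
time: 3.7
ee_pos: [0.4526, -0.147, 0.2279]
orientation: [1.065, 1.564, 2.686]
ft_force: [0.1, -0.6, 0.1]
opening: 0.0471
t 3.7 p [ 0.4526 -0.147   0.2279] head 92.88 open 0.0471 F [ 0.1 -0.6  0.1] j6 -2.07
shift tool(now) [127.9  -3.7   1. ] mm; after turn [127.9  -3.    1.4] turn [-0.19  0.18 -0.32]
```

```bash
python3 -m crank '[[[0.02,-0.001,0.0005],[0,0,0],0.55],[[0.02,-0.001,0.0005],[0,0,0],0.55],[[0.02,-0.001,0],[0,0,0],0.55],[[0.02,0,0],[0,0,0],0.55],[[0.02,0,0],[0,0,0],0.55],[[0.01,0,0],[0,0,0],0.55],[[0,0,0],[0,0,0],0.55]]'; python3 - <<'E'
from h import *
s=get_image("side"); crop(s,330,140,160,120,"s_g1"); import go; go.plan(.4555,-.1455,.068,93.07)
E
```

```text
time: 4.28
ee_pos: [0.4568, -0.1467, 0.1202]
orientation: [1.08, 1.568, 2.702]
ft_force: [-0.4, -0.3, 0.8]
opening: 0.0382
t 4.33 p [ 0.4573 -0.1469  0.1213] head 92.94 open 0.0385 F [-0.6 -0.3  0. ] j6 -2.07
shift tool(now) [53.3  1.6  1.5] mm; after turn [53.3  1.7  1.5] turn [-0.13  0.04 -0.08]
```

View pics/s_g1.png

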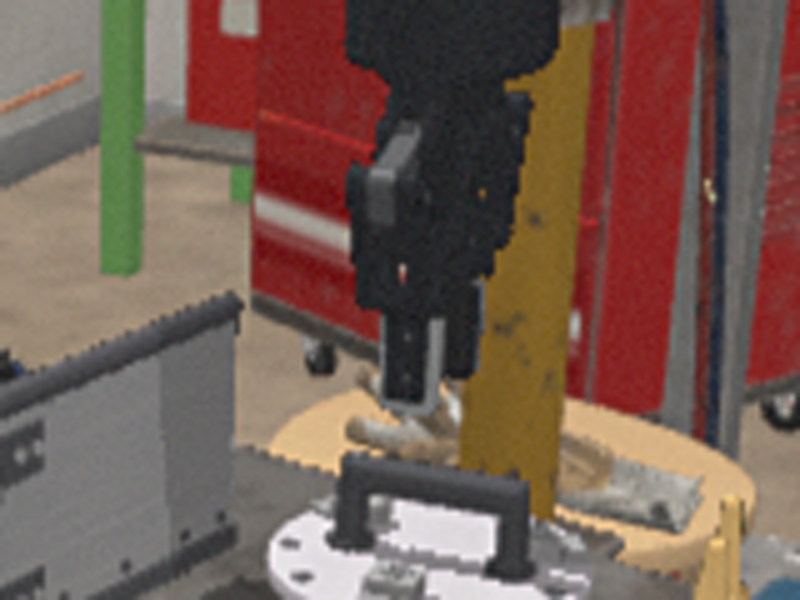

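The side view shows the two fingers (crop ≈(410,400) and (465,370)) straddling the bow handle; I'm descending and gripping.

```bash
python3 -m crank '[[[0.015,0,0.0005],[0,0,0],0.55],[[0.015,0.001,0.0005],[0,0,0],0.55],[[0.015,0,0.0005],[0,0,0],0.55],[[0.007,0,0],[0,0,0],0.55],[[0,0,0],[0,0,0],0.55],[[0,0,0],[0,0,0],1],[[0,0,0],[0,0,0],1],[[0,0,0],[0,0,0],1],[[0,0,0],[0,0,0],1],[[0,0,0],[0,0,0],1]]' 80; python3 go.py .4555 -.1455 .068 93.07
```

```text
time: 5.17
ee_pos: [0.4572, -0.1464, 0.0702]
orientation: [-2.159, 1.568, -0.534]
ft_force: [-0.2, -4.2, 7.6]
opening: 0.0124
t 5.17 p [ 0.4572 -0.1464  0.0702] head 93.11 open 0.0124 F [-0.2 -4.2  7.6] j6 -2.07
shift tool(now) [2.2 1.7 1. ] mm; after turn [2.2 1.7 1. ] turn [ 0.04 -0.08  0.11]
```

```bash
python3 -m crank '[[[0,0,0],[0,0,0],1],[[-0.01,0,0],[0,0,0],1],[[-0.02,0,0],[0,0,0],1],[[-0.02,0,0],[0,0,0],1],[[-0.02,0,0],[0,0,0],1],[[-0.02,0,0],[0,0,0],1],[[-0.02,0,0],[0,0,0],1],[[-0.02,0,0],[0,0,0],1],[[-0.01,0,0],[0,0,0],1],[[0,0,0],[0,0,0],1],[[0,0,0],[0,0,0],1]]'; python3 - <<'E'
from h import *
import go; go.plan(.5485,.056,.21,93.07-12.6)
s=get_image("side"); t=get_image("top"); crop(s,330,120,160,120,"s_g2"); crop(t,310,230,160,120,"t_g2")
import pickle; pickle.dump((t,s,observe()),open("im1.pkl","wb"))
E
```

```text
time: 6.08
ee_pos: [0.4561, -0.1457, 0.2091]
orientation: [1.051, 1.571, 2.676]
ft_force: [-0.5, 0.1, -6.2]
opening: 0.0121
t 6.08 p [ 0.4561 -0.1457  0.2091] head 93.11 open 0.0121 F [-0.5  0.1 -6.2] j6 -2.07
shift tool(now) [  -0.9 -103.2  196.4] mm; after turn [ -0.9 -57.7 214.2] turn [ 1.264e+01  1.000e-02 -1.000e-02]
```

View pics/s_g2.png

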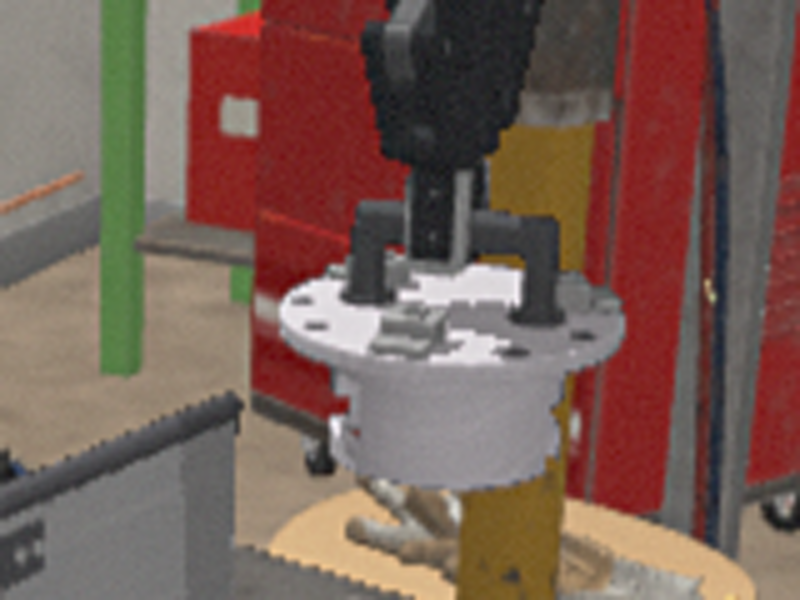

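View pics/t_g2.png

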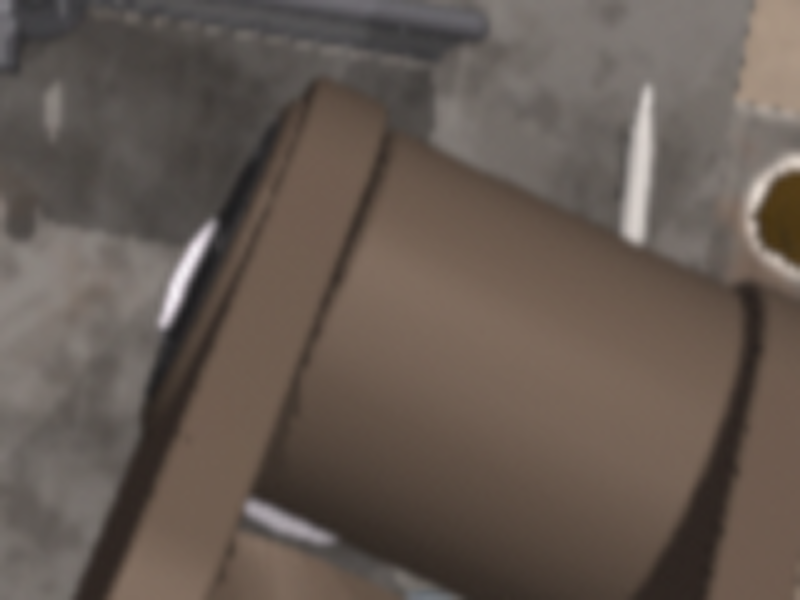

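```bash
python3 - <<'E'
from h import *
import pickle
t,s,o=pickle.load(open("im1.pkl","rb"))
f=s["frame"][120:240,330:490]
hsv=cv2.cvtColor(f,cv2.COLOR_BGR2HSV); m=((hsv[...,1]<40)&(hsv[...,2]>120)).astype(np.uint8); m[:40]=0
n,l,st,_=cv2.connectedComponentsWithStats(m); i=1+np.argmax(st[1:,4]); print(st[i])
m=(l==i).astype(np.uint8)
hull=cv2.convexHull(max(cv2.findContours(m,0,1)[0],key=cv2.contourArea))[:,0]+[330,120]
print(hull[:,0].min(),hull[:,0].max())
for c in ([.4561,-.1457],[.4555,-.1468],[.4540,-.1457]):
    a=np.linspace(0,2*np.pi,400); P=np.array([proj(s,[c[0]+.062*np.cos(k),c[1]+.062*np.sin(k),z]) for z in (.193,.185) for k in a])
    print(c,P[:,0].min(),P[:,0].max(),P[:,1].min(),P[:,1].max())
for r in range(165,200,4): 
    w=np.where(m[r-120])[0]; print(r,w.min()+330 if len(w) else 0,w.max()+330 if len(w) else 0)
E
```

```text
[  51   53   74   52 1919]
381 454
[0.4561, -0.1457] 383.64223583271365 453.1911992241004 172.19302448246486 196.01183983809756
[0.4555, -0.1468] 384.19758427449113 453.7174955901984 172.0988807068559 195.89029061439896
[0.454, -0.1457] 384.6826794292157 454.3361293482294 172.3306737331452 196.19499905084683
165 0 0
169 0 0
173 396 431
177 389 433
181 381 433
185 386 454
189 389 452
193 398 445
197 397 441
```

```bash
python3 -m crank '[[[0,0,0.01],[0,0,0],1],[[0,0,0.02],[0,0,0],1],[[0,0,0.022],[0,0,0],1],[[0,0,0.022],[0,0,0],1],[[0,0,0.022],[0,0,0],1],[[0,0,0.022],[0,0,0],1],[[0,0,0.022],[0,0,0],1],[[0,-0.01,0.022],[0,0,0],1],[[0,-0.02,0.02],[0,0,0],1],[[0,-0.02,0.01],[0,0,0],1],[[0,-0.02,0.004],[0,0,0],1],[[0,-0.02,0],[0,0,0],1]]'; python3 -m crank '[[[0,-0.01,0],[2,0,0],1],[[0,0,0],[3,0,0],1],[[0,0,0],[3,0,0],1],[[0,0,0],[3,0,0],1],[[0,0,0],[1.6,0,0],1],[[0,0,0],[0,0,0],1],[[0,0,0],[0,0,0],1]]'; python3 - <<'E'
from h import *
import go; go.plan(.5505,.056,.21,93.07-12.6)
s=get_image("side"); t=get_image("top"); crop(s,240,130,160,120,"s_g3")
import pickle; pickle.dump((t,s,observe()),open("im2.pkl","wb"))
E
```

```text
time: 7.18
ee_pos: [0.5359, 0.0565, 0.2083]
orientation: [1.419, 1.569, 3.046]
ft_force: [-0.6, 1.2, -5.6]
opening: 0.0122
time: 7.77
ee_pos: [0.5453, 0.0556, 0.2084]
orientation: [1.736, 1.569, -3.141]
ft_force: [-0.3, -0.1, -5.0]
opening: 0.0122
t 7.77 p [0.5453 0.0556 0.2084] head 80.58 open 0.0122 F [-0.3 -0.1 -5. ] j6 -1.43
shift tool(now) [-1.6 -5.   1.3] mm; after turn [-1.6 -5.   1.3] turn [ 0.11 -0.02 -0.09]
```

View pics/s_g3.png

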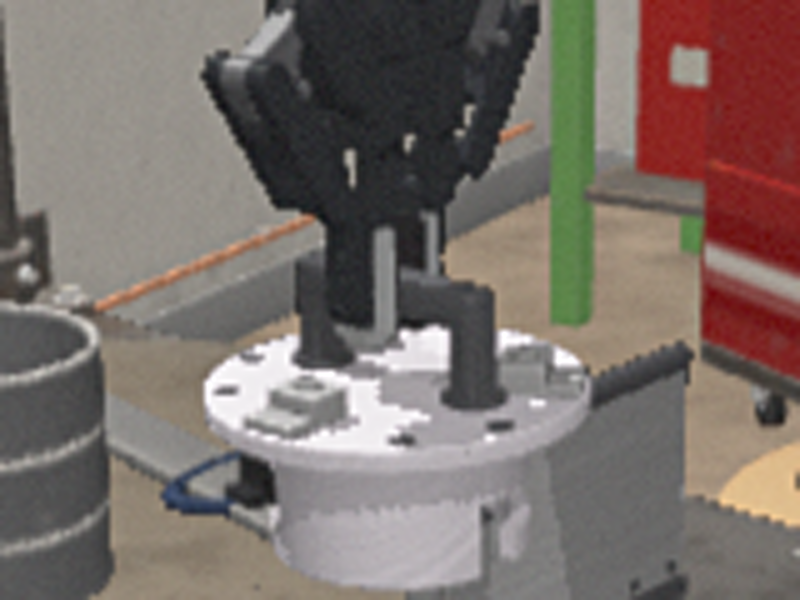

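```bash
python3 - <<'E'
from h import *
import pickle
t,s,o=pickle.load(open("im2.pkl","rb"))
for c in ([.5453,.0556],[.5433,.0556],[.5433,.054]):
    a=np.linspace(0,2*np.pi,400); P=np.array([proj(s,[c[0]+.062*np.cos(k),c[1]+.062*np.sin(k),z]) for z in (.192,.184) for k in a])
    print(c,P[:,0].min(),P[:,0].max(),P[:,1].min(),P[:,1].max())
print(proj(s,[.5485,.056,.083]))
E
```

```text
[0.5453, 0.0556] 278.57870242047716 356.49013607149874 193.77032600675986 224.29462291347065
[0.5433, 0.0556] 279.5986435362821 357.6034143805032 193.94272039140003 224.53149985561797
[0.5433, 0.054] 280.1946190240331 358.0786618089619 193.69212859708097 224.1940040383089
[317.11386889 266.84610062]
```

```bash
python3 -m crank '[[[0.01,-0.0025,0.001],[0,0,0],1],[[0.015,-0.0025,0.001],[0,0,0],1],[[0.015,0,0],[0,0,0],1],[[0.005,0,0],[0,0,0],1],[[0,0,0],[0,0,0],1]]'; python3 - <<'E'
from h import *
import go; go.plan(.5505,.0568,.165,93.07-12.6)
s=get_image("side");crop(s,240,150,160,120,"s_g4")
E
```

```text
time: 8.28
ee_pos: [0.5504, 0.0564, 0.1626]
orientation: [1.747, 1.568, -3.131]
ft_force: [0.3, 0.3, -5.6]
opening: 0.0127
t 8.28 p [0.5504 0.0564 0.1626] head 80.53 open 0.0127 F [ 0.3  0.3 -5.6] j6 -1.42
shift tool(now) [-2.4 -0.   0.5] mm; after turn [-2.4 -0.   0.5] turn [ 0.06 -0.03 -0.17]
```

View pics/s_g4.png

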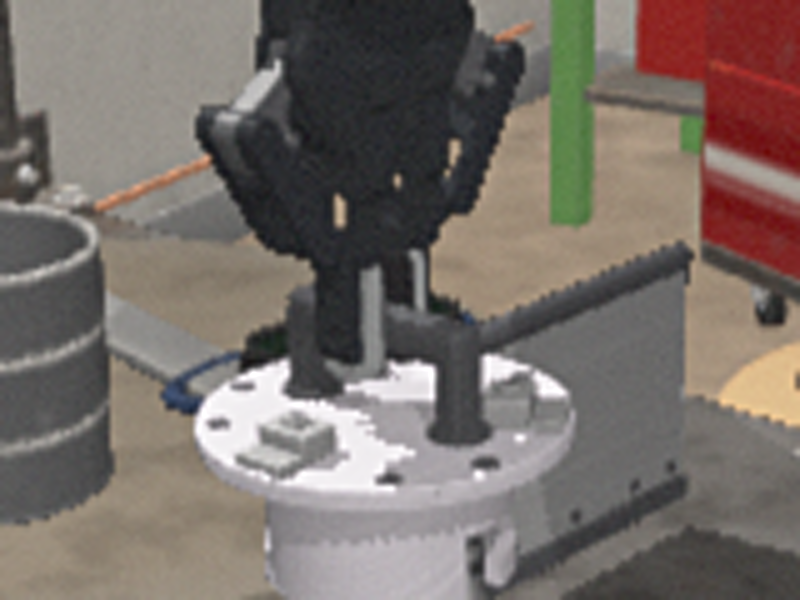

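```bash
python3 - <<'E'
from h import *
s=get_image("side");crop(s,280,220,100,75,"s_g5")
u=np.array([np.cos(np.radians(170.5)),np.sin(np.radians(170.5))])
for r,z in((.042,.0924),(.042,.1164),(.047,.0685)): print(proj(s,[.5481+u[0]*r,.0557+u[1]*r,z])-[280,220])
E
```

```text
[56.59130528 48.76586863]
[56.50781051 35.31653798]
[59.023231   62.76098022]
```

View pics/s_g5.png

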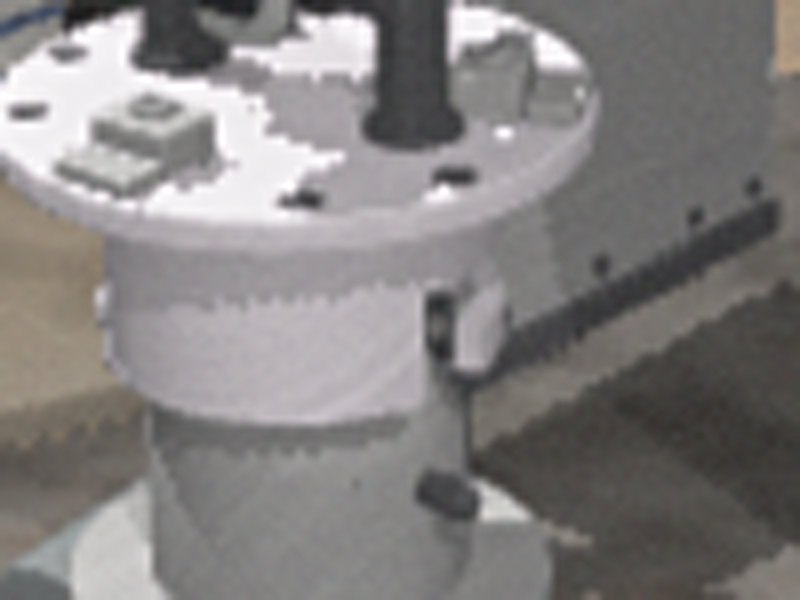

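```bash
python3 -m crank '[[[0.005,0,0.0],[0,0,0],1],[[0.005,0.0005,0],[0,0,0],1],[[0.005,0,0],[0,0,0],1],[[0.005,0,0],[0,0,0],1],[[0.003,0,0],[0,0,0],1]]'; python3 -m crank '[[[0.003,0,0.0],[0,0,0],1],[[0.003,0,0],[0,0,0],1],[[0.003,0,0],[0,0,0],1]]';python3 -m crank '[[[0.003,0,0.0],[0,0,0],1],[[0.003,0,0],[0,0,0],1],[[0.002,0,0],[0,0,0],1]]'
```

```text
time: 8.8
ee_pos: [0.5504, 0.0564, 0.1406]
orientation: [1.94, 1.57, -2.938]
ft_force: [-0.5, 0.2, -6.8]
opening: 0.0124
time: 9.05
ee_pos: [0.5506, 0.0564, 0.132]
orientation: [-1.923, 1.571, -0.518]
ft_force: [-0.4, -0.4, -4.8]
opening: 0.0121
time: 9.3
ee_pos: [0.5505, 0.0564, 0.1239]
orientation: [2.178, 1.571, -2.7]
ft_force: [-0.1, -0.5, -4.8]
opening: 0.0123
```

```bash
python3 -m crank '[[[0.003,0,0.0],[0,0,0],1],[[0.002,0,0],[0,0,0],1],[[0,0,0],[0,0,0],1]]';python3 -m crank '[[[0.002,0,0.0],[0,0,0],1],[[0,0,0],[0,0,0],1]]'; python3 - <<'E'
from h import *
s=get_image("side");crop(s,280,220,100,75,"s_g6")
E
```

```text
time: 9.55
ee_pos: [0.5504, 0.0564, 0.1188]
orientation: [1.88, 1.57, -2.998]
ft_force: [0.2, 0.1, -6.2]
opening: 0.012
time: 9.72
ee_pos: [0.5508, 0.0565, 0.118]
orientation: [-1.458, 1.57, -0.053]
ft_force: [-1.8, 1.3, 4.0]
opening: 0.0124
```

View pics/s_g6.png

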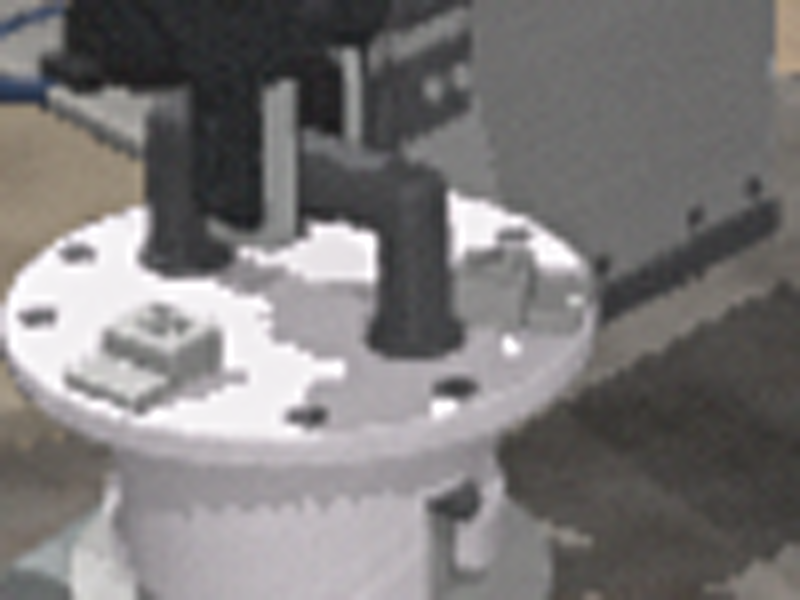

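```bash
python3 -m crank '[[[0,0,-0.0002],[3,0,0],1],[[0,0,-0.0002],[5,0,0],1],[[0,0,-0.0002],[5,0,0],1],[[0,-0.0001,-0.0002],[5,0,0],1],[[0,-0.0001,-0.0002],[5,0,0],1],[[0,-0.0001,-0.0002],[5,0,0],1]]'; python3 go.py .5505 .0548 .1187 30.5;  python3 -m crank '[[[0,-0.0001,-0.0002],[5,0,0],1],[[0,-0.0001,-0.0002],[4,0,0],1],[[0,-0.0002,-0.0002],[4,0,0],1],[[0,-0.0002,-0.0001],[3,0,0],1],[[0,0,0],[0,0,0],1]]'; python3 go.py .5505 .0548 .1187 30.5
```

```text
time: 10.27
ee_pos: [0.5512, 0.055, 0.1181]
orientation: [-1.136, 1.568, -0.223]
ft_force: [-0.2, -1.1, 2.3]
opening: 0.0122
t 10.27 p [0.5512 0.055  0.1181] head 52.31 open 0.0122 F [-0.2 -1.1  2.3] j6 -0.93
shift tool(now) [-0.6  0.4 -0.6] mm; after turn [-0.6  0.2 -0.7] turn [21.81  0.09  0.12]
time: 10.68
ee_pos: [0.5504, 0.054, 0.1174]
orientation: [-1.392, 1.57, -0.757]
ft_force: [-0.7, -3.3, -4.5]
opening: 0.0122
t 10.68 p [0.5504 0.054  0.1174] head 36.38 open 0.0122 F [-0.7 -3.3 -4.5] j6 -0.66
shift tool(now) [-1.3  0.6  0.5] mm; after turn [-1.3  0.7  0.5] turn [5.88 0.01 0.03]
```

```bash
python3 -m crank '[[[0.001,0.0001,0.0002],[2,0,0],1],[[0.001,0,0],[2,0,0],1],[[0,0,0],[2,0,0],1],[[0,0,0],[0,0,0],1]]'; python3 go.py .5505 .0548 .1102 30.5
```

```text
time: 11.02
ee_pos: [0.5504, 0.0541, 0.1151]
orientation: [-2.571, 1.57, -2.038]
ft_force: [0.0, -3.8, -4.5]
opening: 0.012
t 11.02 p [0.5504 0.0541 0.1151] head 30.54 open 0.012 F [ 0.  -3.8 -4.5] j6 -0.55
shift tool(now) [4.9 0.5 0.5] mm; after turn [4.9 0.5 0.5] turn [ 0.04 -0.03  0.02]
```

```bash
python3 -m crank '[[[0.002,0.0002,0.0003],[0,0,0],1],[[0.002,0,0],[0,0,0],1],[[0.001,0,0],[0,0,0],1],[[0,0,0],[0,0,0],1]]'; python3 -m crank '[[[0.001,0,0],[0,0,0],1],[[0,0,0],[0,0,0],1]]'; python3 go.py .5505 .0548 .1102 30.5
```

```text
time: 11.35
ee_pos: [0.5504, 0.0543, 0.1106]
orientation: [-2.454, 1.57, -1.919]
ft_force: [-3.5, -7.0, 3.9]
opening: 0.0122
time: 11.52
ee_pos: [0.5504, 0.0541, 0.1105]
orientation: [-1.767, 1.57, -1.233]
ft_force: [-7.3, -9.1, 13.7]
opening: 0.0121
t 11.52 p [0.5504 0.0541 0.1105] head 30.62 open 0.0121 F [-7.3 -9.1 13.7] j6 -0.55
shift tool(now) [0.3 0.6 0.4] mm; after turn [0.3 0.6 0.4] turn [ 0.12 -0.01  0.06]
```

```bash
python3 -m crank '[[[0.0005,0.0006,0.0004],[0,0,0],1],[[0,0,0],[1.5,0,0],1],[[0,0,0],[-1.5,0,0],1],[[0,0,0],[0,0,0],1]]'; python3 -m crank '[[[0,0,0],[0,0,0],0.6],[[0,0,0],[0,0,0],0.5],[[0,0,0],[0,0,0],0.5],[[0,0,0],[0,0,0],0.5],[[0,0,0],[0,0,0],0.5]]'; python3 - <<'E'
from h import *
s=get_image("side");crop(s,270,220,100,75,"s_g7")
E
python3 go.py .5505 .0548 .1102 30.5
```

```text
time: 11.85
ee_pos: [0.5504, 0.0543, 0.1104]
orientation: [-1.77, 1.569, -1.235]
ft_force: [-7.8, -13.3, 18.4]
opening: 0.0124
time: 12.27
ee_pos: [0.5507, 0.0557, 0.1087]
orientation: [-0.06, 1.571, 0.473]
ft_force: [-0.1, 0.2, -0.4]
opening: 0.043
t 12.32 p [0.5507 0.0557 0.1087] head 30.54 open 0.043 F [ 0.4 -0.2 -0.3] j6 -0.55
shift tool(now) [-1.5 -0.7 -0.6] mm; after turn [-1.5 -0.7 -0.6] turn [ 0.04  0.01 -0.  ]
```

View pics/s_g7.png

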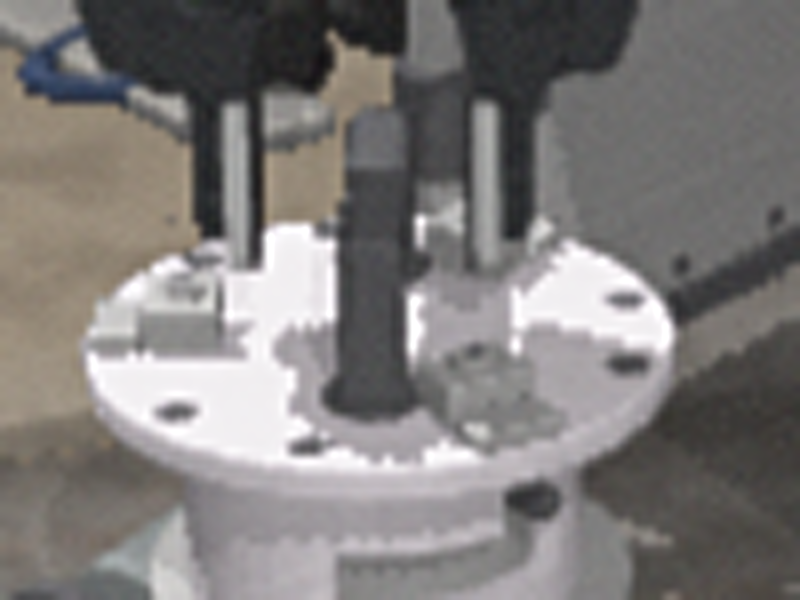

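```bash
python3 -m crank '[[[-0.01,0,0],[0,0,0],0.5],[[-0.02,0,0],[0,0,0],0.5],[[-0.03,0,0],[0,0,0],0.5],[[-0.03,0,0],[0,0,0],0.5],[[-0.03,0,0],[0,0,0],0.5],[[0,0,0],[0,0,0],0.5]]'; python3 - <<'E'
from h import *
s=get_image("side");crop(s,260,230,120,90,"s_g8"); t=get_image("top"); crop(t,230,200,120,90,"t_g8")
c=[.5481,.0557]
a=np.linspace(0,2*np.pi,400)
for z0 in (.04,.0485):
    P=np.array([proj(s,[c[0]+.062*np.cos(k),c[1]+.062*np.sin(k),z0+.046]) for k in a])
    print(z0,"disc bottom-most row",((P[:,1].max()-230+.5)*600/90), "top", (proj(s,[c[0]+.062*.51,c[1]-.062*.86,z0+.054])[1]-230+.5)*600/90)
E
```

```text
time: 12.82
ee_pos: [0.5524, 0.0556, 0.2349]
orientation: [-0.554, 1.562, -0.021]
ft_force: [-0.1, -0.9, 0.1]
opening: 0.0427
0.04 disc bottom-most row 352.5879975858228 top 110.70442720849219
0.0485 disc bottom-most row 320.29555404790847 top 81.48422449431848
```

View pics/s_g8.png

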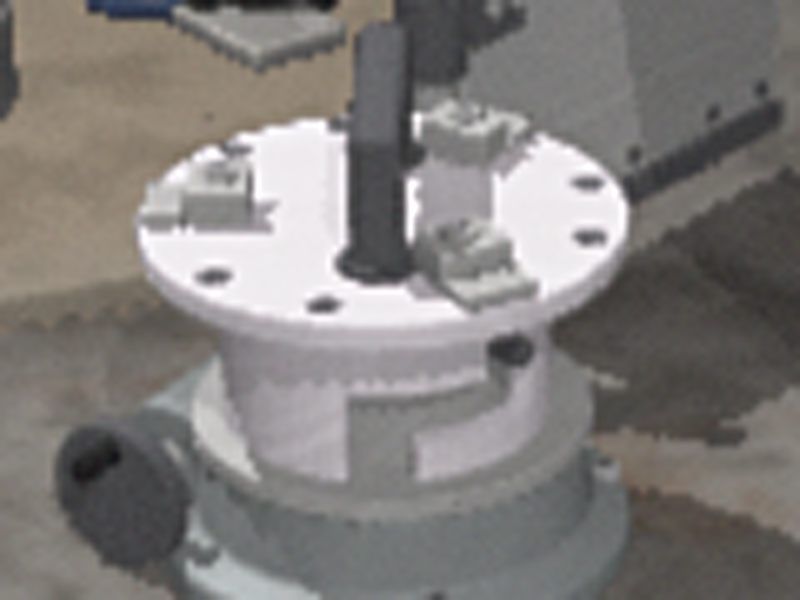

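View pics/t_g8.png

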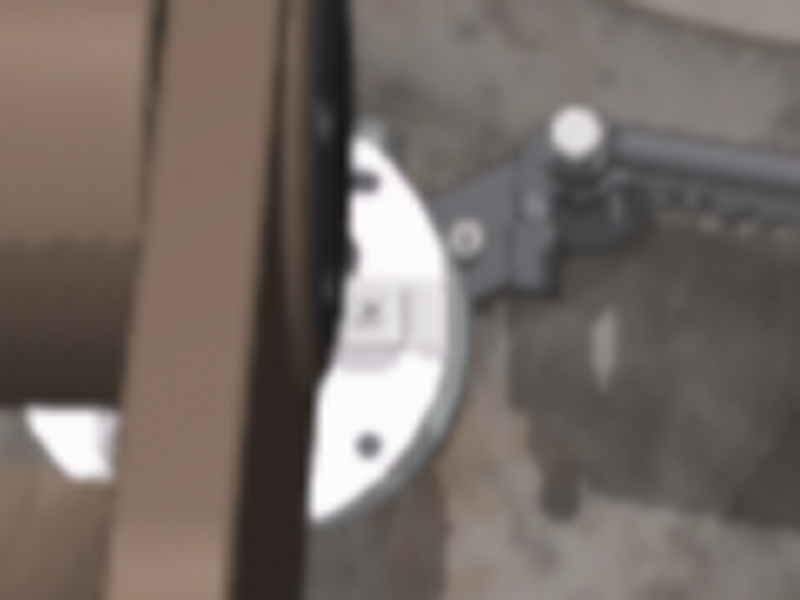

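```bash
python3 - <<'E'
from h import *; import pickle
t,s=pickle.load(open("im0.pkl","rb"))
T=lambda x,y:(x/2+400,y/2+180); S=lambda x,y:(x*.4333+280,y*.4333)
print("tray near-left",tri(t,T(262,147),s,S(330,98)),tri(t,T(262,147),s,S(370,160)), "near-right",tri(t,T(457,218),s,S(430,98)))
for z in (.37,.42,.45): print(z,onz(t,T(262,147),z), onz(t,(556,180),z))
E
python3 go.py .619 -.140 .235 98
```

```text
tray near-left (array([ 0.51980111, -0.30048178,  0.42328135]), np.float64(0.004456347110417753)) (array([ 0.50771809, -0.32809706,  0.37057386]), np.float64(0.02741419848384558)) near-right (array([ 0.47413184, -0.41721013,  0.41900068]), np.float64(0.0027310071185109672))
0.37 [ 0.52052991 -0.32320765  0.37      ] [ 0.61669808 -0.3593915   0.37      ]
0.42 [ 0.51792176 -0.30273093  0.42      ] [ 0.60668225 -0.3361276   0.42      ]
0.45 [ 0.51635687 -0.29044491  0.45      ] [ 0.60067275 -0.32216926  0.45      ]
t 12.92 p [0.5508 0.0556 0.2303] head 30.53 open 0.0425 F [-0.6 -0.4 -0.1] j6 -0.55
shift tool(now) [  -4.5 -203.1  -40.6] mm; after turn [  -4.7  -40.3 -203.1] turn [-67.47   0.07   0.16]
```

```bash
python3 - <<'E'
from h import *; import pickle
t,s,o=pickle.load(open("im1.pkl","rb"))
cv2.imwrite("pics/t_full1.png",t["frame"]);cv2.imwrite("pics/s_full1.png",s["frame"])
print(o["ee_pos"],proj(t,o["ee_pos"]+[0,0,.25]))
E
```

```text
[ 0.45597227 -0.14564662  0.20828699] [405.16548934 307.84661198]
```

View pics/t_full1.png

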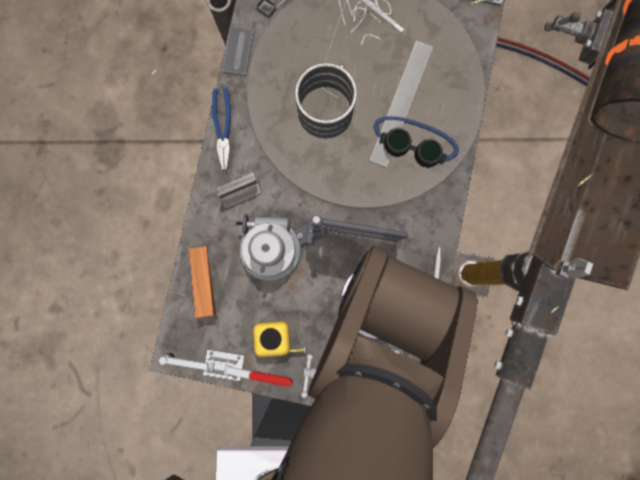

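View pics/s_full1.png

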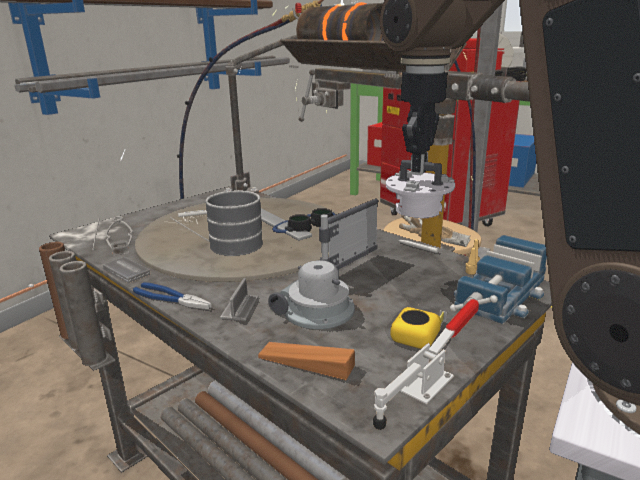

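```bash
python3 -m crank '[[[0,-0.01,-0.002],[0,0,0],1],[[0,-0.02,-0.004],[0,0,0],1],[[0,-0.02,-0.004],[0,0,0],1],[[0,-0.02,-0.004],[0,0,0],1],[[0,-0.02,-0.004],[0,0,0],1],[[0,-0.02,-0.004],[0,0,0],1],[[0,-0.02,-0.004],[0,0,0],1],[[0,-0.02,-0.004],[0,0,0],1],[[0,-0.02,-0.004],[0,0,0],1],[[0,-0.02,-0.004],[0,0,0],1],[[0,-0.013,-0.003],[5,0,0],1],[[0,0,0],[5,0,0],1]]';  python3 -m crank '[[[0,0,0],[6,0,0],1],[[0,0,0],[7,0,0],1],[[0,0,0],[7,0,0],1],[[0,0,0],[0,0,0],1]]'; python3 go.py .619 -.140 .09 0
```

```text
time: 13.92
ee_pos: [0.6185, -0.1433, 0.2269]
orientation: [2.671, 1.569, 3.023]
ft_force: [-0.2, 0.8, -0.0]
opening: -0.0002
time: 14.25
ee_pos: [0.618, -0.1409, 0.2273]
orientation: [2.868, 1.568, 2.871]
ft_force: [-0.2, -0.4, 0.4]
opening: -0.0
t 14.25 p [ 0.618  -0.1409  0.2273] head 0.18 open -0.0 F [-0.2 -0.4  0.4] j6 -0.33
shift tool(now) [137.3   0.8   1.3] mm; after turn [137.3   0.9   1. ] turn [ 0.18 -0.14 -0.04]
```

```bash
python3 -m crank '[[[0.01,0,0],[0,0,0],1],[[0.02,0,0],[0,0,0],1],[[0.02,0,0],[0,0,0],1],[[0.02,0,0],[0,0,0],1],[[0.02,0,0],[0,0,0],1],[[0.02,0,0],[0,0,0],1],[[0.015,0,0],[0,0,0],1],[[0.007,0,0],[0,0,0],1],[[0,0,0],[0,0,0],1]]'; python3 - <<'E'
from h import *
s=get_image("side");crop(s,260,150,160,120,"s_h1"); import go; go.plan(.598,-.138,.095,0)
E
```

```text
time: 15.0
ee_pos: [0.6174, -0.1401, 0.0944]
orientation: [2.826, 1.567, 2.838]
ft_force: [0.1, -0.7, 0.3]
opening: -0.0003
t 15.05 p [ 0.618  -0.1403  0.0958] head 0.64 open 0.0003 F [ 1.4  0.4 -0.2] j6 -0.34
shift tool(now) [  0.9   2.5 -20. ] mm; after turn [  0.8   2.3 -20. ] turn [ 0.64 -0.1  -0.03]
```

View pics/s_h1.png

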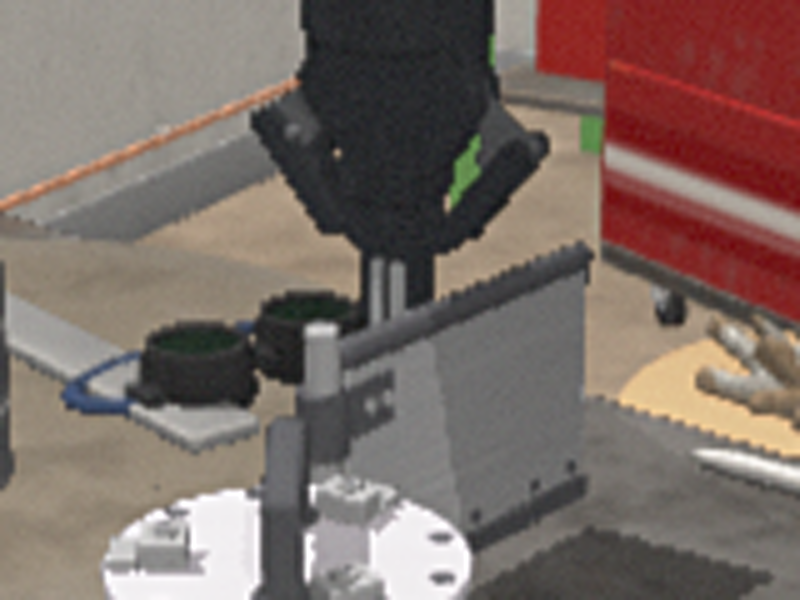

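Fingers are behind the leaf (crop ≈(390,280), beyond the top rail) with the gripper body above the rail; now I'll sweep the shield.

```bash
python3 -m crank '[[[0,0.001,-0.008],[0,0,0],1],[[0,0.002,-0.012],[0,0,0],1],[[0,0.0013,-0.011],[0,0,0],1],[[0,0.0013,-0.011],[0,0,0],1],[[0,0.0013,-0.0105],[0,0,0],1],[[0,0.005,-0.01],[0,0,0],1],[[0,0.005,-0.01],[0,0,0],1],[[0,0.0055,-0.0105],[0,0,0],1],[[0,0.009,-0.008],[0,0,0],1],[[0,0.009,-0.008],[0,0,0],1],[[0,0.0085,-0.0075],[0,0,0],1],[[0,0,0],[0,0,0],1]]'; python3 - <<'E'
from h import *
s=get_image("side");crop(s,260,150,160,120,"s_h2"); import go; go.plan(.501,-.067,.095,0)
t=get_image("top"); crop(t,230,190,200,150,"t_h2")
E
```

```text
time: 16.05
ee_pos: [0.5098, -0.0906, 0.0971]
orientation: [2.805, 1.57, 2.816]
ft_force: [0.9, 0.4, -0.6]
opening: -0.0002
t 16.1 p [ 0.5107 -0.0913  0.097 ] head 0.59 open -0.0001 F [ 0.4 -0.   0.4] j6 -0.31
shift tool(now) [ 2.1 24.4 -9.5] mm; after turn [ 2.  24.3 -9.7] turn [ 0.59 -0.04 -0.01]
```

View pics/s_h2.png

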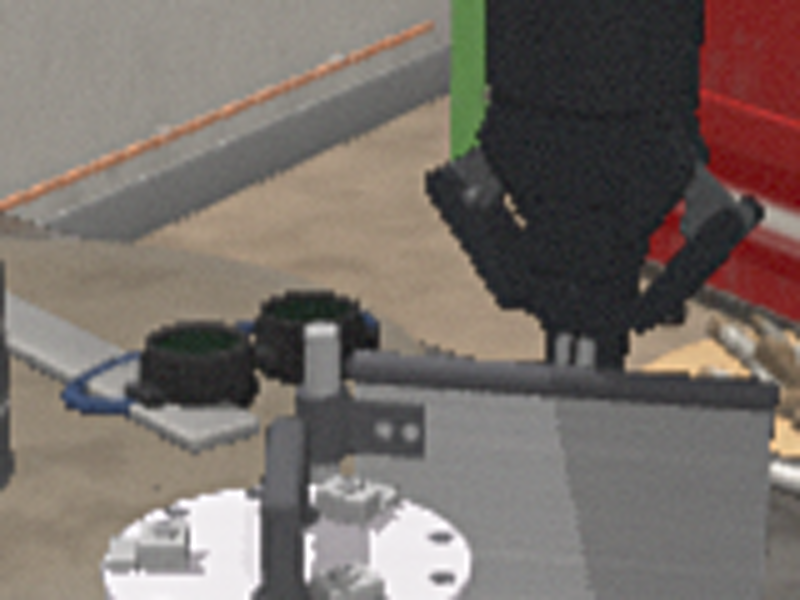

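View pics/t_h2.png

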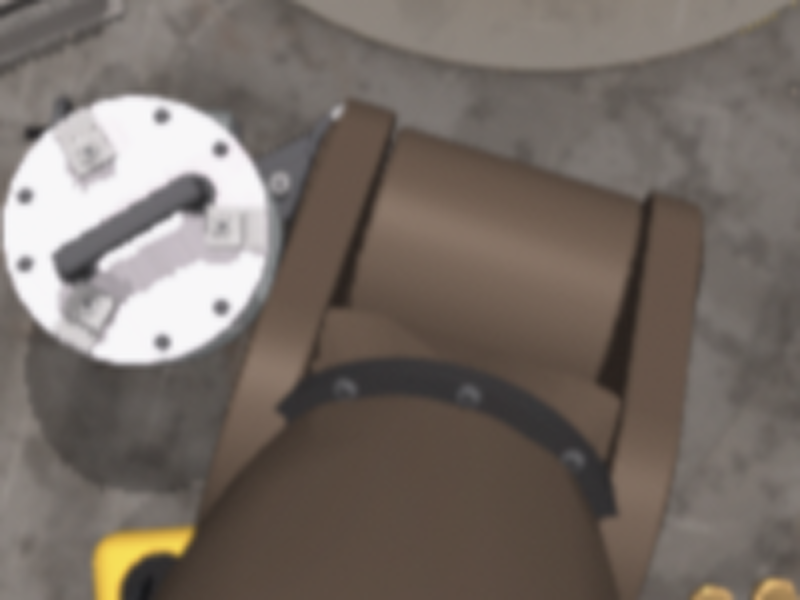

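```bash
python3 -m crank '[[[0,0.008,-0.0035],[0,0,0],1],[[0,0.008,-0.0035],[0,0,0],1],[[0,0.008,-0.003],[0,0,0],1],[[0,0.005,-0.001],[0,0,0],1],[[0,0.004,-0.001],[0,0,0],1],[[0,0,0],[0,0,0],1]]'; python3 -m crank '[[[0,0.003,0],[0,0,0],1],[[0,0.002,0],[0,0,0],1],[[0,0,0],[0,0,0],1]]'; python3 go.py .498 -.0535 .095 0
```

```text
time: 16.65
ee_pos: [0.4988, -0.0584, 0.0967]
orientation: [2.853, 1.57, 2.863]
ft_force: [0.5, -0.7, 0.8]
opening: -0.0
time: 16.9
ee_pos: [0.499, -0.0555, 0.0968]
orientation: [-1.826, 1.569, -1.816]
ft_force: [-2.6, -13.1, 0.6]
opening: -0.0002
t 16.9 p [ 0.499  -0.0555  0.0968] head 0.56 open -0.0002 F [ -2.6 -13.1   0.6] j6 -0.25
shift tool(now) [ 1.8  2.  -0.9] mm; after turn [ 1.8  2.  -1. ] turn [ 0.56 -0.03  0.1 ]
```

```bash
python3 -m crank '[[[0,-0.01,0],[0,0,0],1],[[0,-0.015,0],[0,0,0],1],[[-0.02,0,0],[0,0,0],1],[[-0.03,0,0],[0,0,0],0.5],[[-0.03,0,0],[0,0,0],0],[[-0.03,0,0],[0,0,0],0],[[-0.03,0,0],[0,0,0],0],[[0,0,0],[0,0,0],0]]'; python3 - <<'E'
from h import *
s=get_image("side");t=get_image("top"); cv2.imwrite("pics/t3.png",t["frame"]);cv2.imwrite("pics/s3.png",s["frame"]); crop(s,250,190,200,150,"s_h3")
import pickle; pickle.dump((t,s,observe()),open("im3.pkl","wb"));import go; go.plan(.486,.192,.2,-81.1)
E
```

```text
time: 17.57
ee_pos: [0.501, -0.08, 0.2419]
orientation: [-0.269, 1.563, -0.26]
ft_force: [0.5, 0.9, 0.2]
opening: 0.0602
t 17.67 p [ 0.4995 -0.0796  0.2375] head 0.5 open 0.0745 F [ 0.1 -0.1 -0.3] j6 -0.3
shift tool(now) [ 37.4 271.7 -11.2] mm; after turn [  37.5   28.7 -270.4] turn [ 8.16e+01  1.10e-01 -6.00e-02]
```

View pics/t3.png

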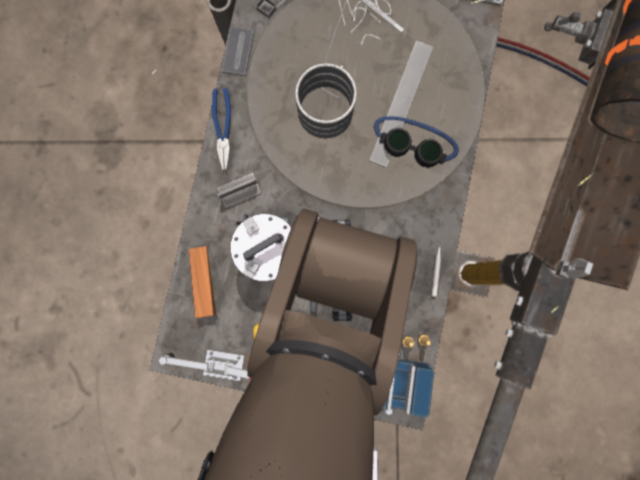

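View pics/s_h3.png

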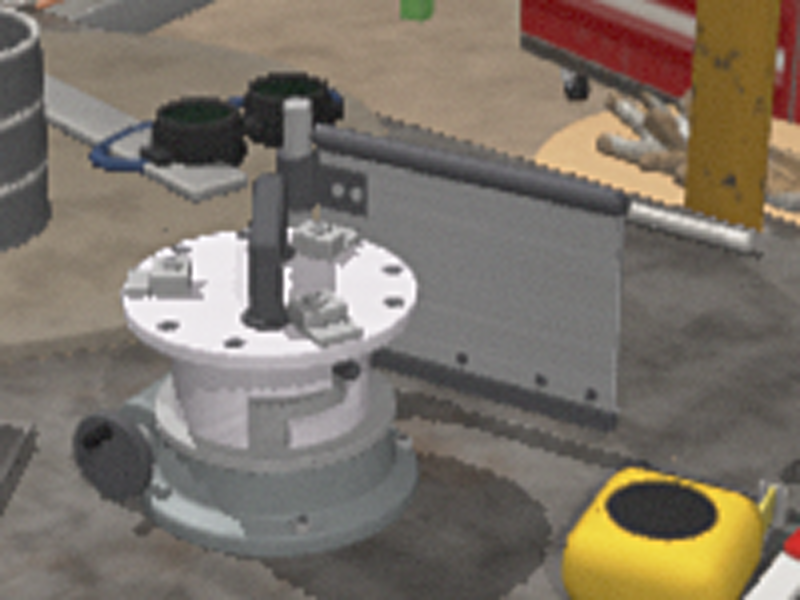

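Shield is shut parallel to the positioner's -y side (leaf in the side crop runs (320,130)–(625,420), plate seated with pin at the notch (345,370)). Now the wedge.

```bash
python3 -m crank '[[[0,0.01,-0.002],[0,0,0],0.3],[[0,0.024,-0.004],[0,0,0],0.3],[[0,0.024,-0.004],[0,0,0],0.3],[[0,0.024,-0.004],[0,0,0],0.3],[[0,0.024,-0.004],[0,0,0],0.3],[[0,0.024,-0.004],[0,0,0],0.3],[[0,0.024,-0.004],[0,0,0],0.3],[[0,0.024,-0.004],[0,0,0],0.3],[[0,0.024,-0.004],[0,0,0],0.3],[[0,0.024,-0.004],[0,0,0],0.3],[[0,0.024,-0.004],[0,0,0],0.3],[[0,0.017,-0.001],[5,0,0],0.3]]'; python3 -m crank '[[[0,0,0],[7,0,0],0.3],[[0,0,0],[7,0,0],0.3],[[0,0,0],[7,0,0],0.3],[[0.01,0,0],[7,0,0],0.3],[[0.01,0,0],[7,0,0],0.3],[[0.01,0,0],[7,0,0],0.3],[[0.01,0,0],[7,0,0],0.3],[[0.01,0,0],[7,0,0],0.3],[[0.01,0,0],[7,0,0],0.3],[[0.01,0,0],[7,0,0],0.3],[[0.01,0,0],[6.5,0,0],0.3],[[0,0,0],[0,0,0],0.3]]'; python3 go.py .4566 .1879 .1 -81.1
```

```text
time: 18.67
ee_pos: [0.4523, 0.1892, 0.2353]
orientation: [-2.889, 1.568, -2.965]
ft_force: [-0.3, 0.1, -0.3]
opening: 0.0595
time: 19.67
ee_pos: [0.4522, 0.1872, 0.1541]
orientation: [-1.473, 1.566, -2.891]
ft_force: [0.4, -0.4, -0.5]
opening: 0.06
t 19.67 p [0.4522 0.1872 0.1541] head -81.27 open 0.06 F [ 0.4 -0.4 -0.5] j6 1.68
shift tool(now) [54.   4.7 -0. ] mm; after turn [54.1  4.4  0. ] turn [-0.17  0.03  0.3 ]
```

```bash
python3 -m crank '[[[0.015,0.002,0],[0,0,0],0.3],[[0.02,0.0025,0],[0,0,0],0.3],[[0.02,0,0],[0,0,0],0.3],[[0.02,0,0],[0,0,0],0.3],[[0.02,0,0],[0,0,0],0.3],[[0.015,0,0],[0,0,0],0.3],[[0.005,0,0],[0,0,0],0.3],[[0,0,0],[0,0,0],0.3]]'; python3 - <<'E'
from h import *
import go; go.plan(.4566,.1879,.003,-81.1)
s=get_image("side");crop(s,240,270,140,105,"s_w1"); t=get_image("top"); crop(t,160,230,120,90,"t_w1")
E
```

```text
time: 20.33
ee_pos: [0.4575, 0.1879, 0.0406]
orientation: [-1.458, 1.568, -2.868]
ft_force: [0.5, -0.1, 1.1]
opening: 0.0601
t 20.33 p [0.4575 0.1879 0.0406] head -80.83 open 0.0601 F [ 0.5 -0.1  1.1] j6 1.67
shift tool(now) [37.6 -0.8 -0.1] mm; after turn [37.6 -0.9 -0.1] turn [0.27 0.02 0.18]
```

View pics/s_w1.png

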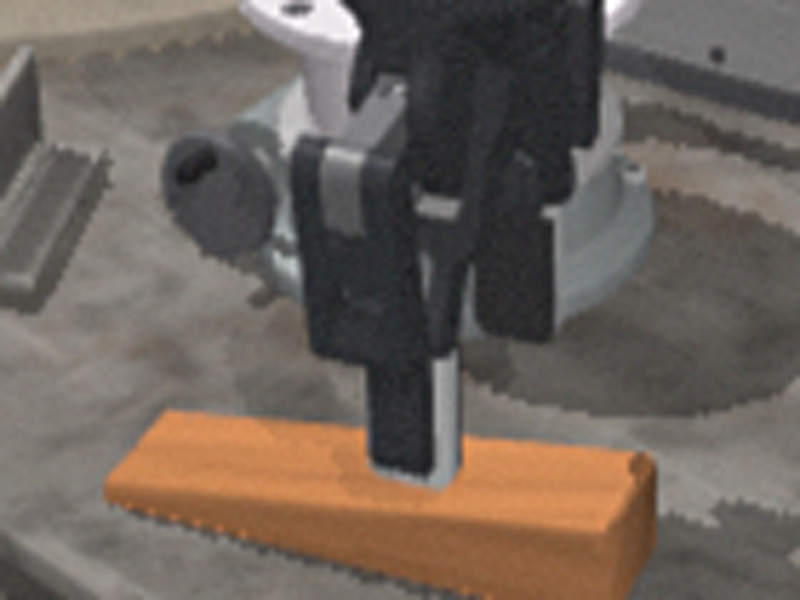

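View pics/t_w1.png

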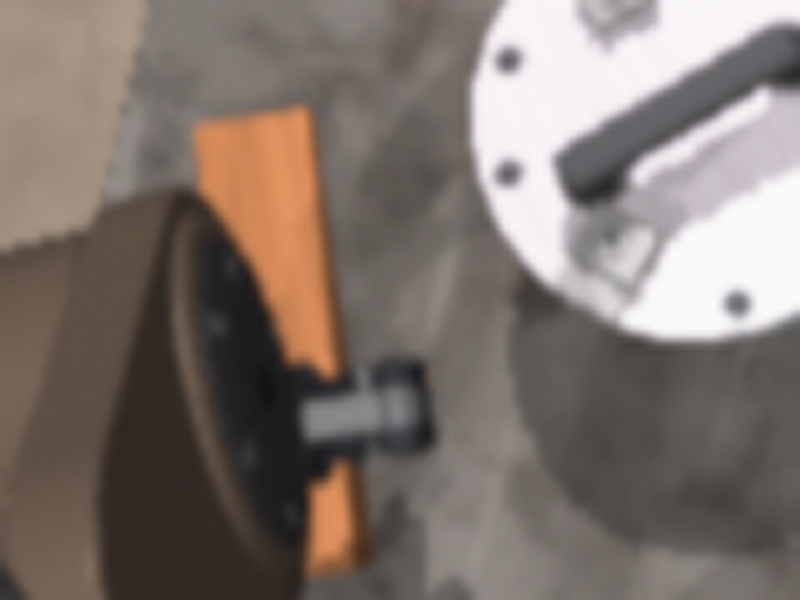

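```bash
python3 -m crank '[[[0.012,0,0],[0,0,0],0.3],[[0.012,0,0],[0,0,0],0.3],[[0.008,0,0],[0,0,0],0.3],[[0.005,0,0],[0,0,0],0.3],[[0,0,0],[0,0,0],0.3]]'; python3 -m crank '[[[0,0,0],[0,0,0],0.6],[[0,0,0],[0,0,0],0.8],[[0,0,0],[0,0,0],1],[[0,0,0],[0,0,0],1],[[0,0,0],[0,0,0],1],[[0,0,0],[0,0,0],1]]' 60; python3 go.py .4566 .1879 .003 -81.1
```

```text
time: 20.85
ee_pos: [0.4582, 0.1879, 0.0045]
orientation: [-1.332, 1.57, -2.745]
ft_force: [-0.1, 0.2, 0.6]
opening: 0.0597
time: 21.35
ee_pos: [0.4587, 0.188, 0.0056]
orientation: [1.598, 1.57, 0.184]
ft_force: [-0.6, 0.6, 5.8]
opening: 0.035
t 21.35 p [0.4587 0.188  0.0056] head -80.98 open 0.035 F [-0.6  0.6  5.8] j6 1.67
shift tool(now) [ 2.6 -2.  -0.2] mm; after turn [ 2.6 -2.  -0.2] turn [ 0.12 -0.   -0.07]
```

```bash
python3 -m crank '[[[-0.01,0,0],[0,0,0],1],[[-0.02,0,0],[0,0,0],1],[[-0.025,0,0],[0,0,0],1],[[-0.025,0,0],[0,0,0],1],[[-0.025,0,0],[0,0,0],1],[[-0.025,0,0],[0,0,0],1],[[-0.025,0,0],[0,0,0],1],[[-0.02,0,0],[0,0,0],1],[[0,0,0],[0,0,0],1]]'; python3 - <<'E'
from h import *; import pickle
import go; go.plan(.4534,-.1677,.185,-2.4)
t,s,o=pickle.load(open("im3.pkl","rb"))
S=lambda x,y:((x+.5)/4-.5+250,(y+.5)/4-.5+190)
a,b=onz(s,S(322,137),.122),onz(s,S(622,203),.122); print("rail",a,b,np.linalg.norm(a-b),np.degrees(np.arctan2(*(a-b)[[1,0]])))
a,b=onz(s,S(380,372),.014),onz(s,S(612,428),.014); print("foot rail lower edge",a,b,np.degrees(np.arctan2(*(a-b)[[1,0]])))
print("nozzles",onz(t,(407,342),.052),onz(t,(424,342),.058))
s=get_image("side"); cv2.imwrite("pics/s_w2.png",s["frame"])
E
```

```text
time: 22.1
ee_pos: [0.4594, 0.1883, 0.1842]
orientation: [1.653, 1.564, 0.24]
ft_force: [0.2, -0.1, -1.7]
opening: 0.0348
t 22.1 p [0.4594 0.1883 0.1842] head -80.97 open 0.0348 F [ 0.2 -0.1 -1.7] j6 1.67
shift tool(now) [ -1.4 -61.8 350.6] mm; after turn [  -0.8 -355.9    8.9] turn [-78.57   0.23  -0.33]
rail [ 0.58032168 -0.04045025  0.122     ] [ 0.43077926 -0.03591569  0.122     ] 0.1496111603459115 -1.7368434676683198
foot rail lower edge [ 0.54518757 -0.03223374  0.014     ] [ 0.43054812 -0.0369782   0.014     ] 2.3698870644476844
nozzles [ 0.36916733 -0.21198696  0.052     ] [ 0.36985053 -0.2431418   0.058     ]
```

View pics/s_w2.png

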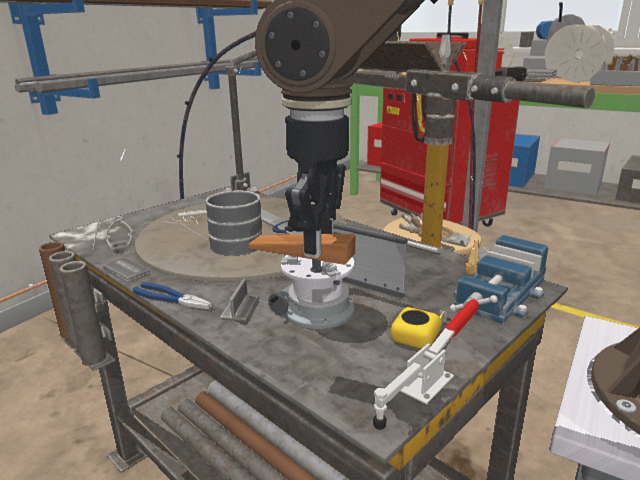

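```bash
python3 -m crank '[[[0,-0.002,0.012],[0,0,0],1],[[0,-0.005,0.028],[0,0,0],1],[[0,-0.005,0.03],[0,0,0],1],[[0,-0.005,0.03],[0,0,0],1],[[0,-0.005,0.03],[0,0,0],1],[[0,-0.005,0.03],[0,0,0],1],[[0,-0.005,0.03],[0,0,0],1],[[0,-0.005,0.03],[0,0,0],1],[[0,-0.005,0.03],[0,0,0],1],[[0,-0.005,0.03],[0,0,0],1],[[0,-0.005,0.03],[0,0,0],1],[[0,-0.005,0.025],[0,0,0],1]]'; python3 -m crank '[[[0,-0.002,0.003],[-6,0,0],1],[[0,0,0],[-7,0,0],1],[[0,0,0],[-7,0,0],1],[[0,0,0],[-7,0,0],1],[[0,0,0],[-7,0,0],1],[[0,0,0],[-7,0,0],1],[[0,0,0],[-7,0,0],1],[[0,0,0],[-7,0,0],1],[[0,0,0],[-7,0,0],1],[[0,0,0],[-7,0,0],1],[[0,0,0],[-7,0,0],1],[[0,0,0],[-2.5,0,0],1]]'; python3 go.py .454 -.1547 .1 -2.4
```

```text
time: 23.15
ee_pos: [0.4534, -0.1541, 0.1786]
orientation: [-2.077, 1.569, 2.792]
ft_force: [0.9, 0.2, -1.7]
opening: 0.0346
time: 24.15
ee_pos: [0.452, -0.1554, 0.1786]
orientation: [2.776, 1.568, 2.74]
ft_force: [0.3, -0.0, -0.4]
opening: 0.0346
t 24.15 p [ 0.452  -0.1554  0.1786] head -2.08 open 0.0346 F [ 0.3 -0.  -0.4] j6 -0.43
shift tool(now) [78.5  0.7  2.1] mm; after turn [78.6  0.8  2. ] turn [ 0.32 -0.14 -0.05]
```

```bash
python3 -m crank '[[[0.015,0,0.002],[0,0,0],1],[[0.025,0,0],[0,0,0],1],[[0.025,0,0],[0,0,0],1],[[0.025,0,0],[0,0,0],1],[[0.025,0,0],[0,0,0],1],[[0.025,0,0],[0,0,0],1],[[0.013,0,0],[0,0,0],1],[[0,0,0],[0,0,0],1]]'; python3 - <<'E'
from h import *
import go; go.plan(.454,-.1547,.0065,-2.4)
s=get_image("side");crop(s,310,170,160,120,"s_w3");t=get_image("top"); crop(t,270,210,160,120,"t_w3")
E
```

```text
time: 24.82
ee_pos: [0.4528, -0.1549, 0.0236]
orientation: [2.735, 1.564, 2.691]
ft_force: [-0.8, 0.3, -1.4]
opening: 0.0344
t 24.82 p [ 0.4528 -0.1549  0.0236] head -2.5 open 0.0344 F [-0.8  0.3 -1.4] j6 -0.42
shift tool(now) [17.1  0.2  1.2] mm; after turn [17.1  0.2  1.1] turn [-0.1  -0.34 -0.15]
```

View pics/s_w3.png

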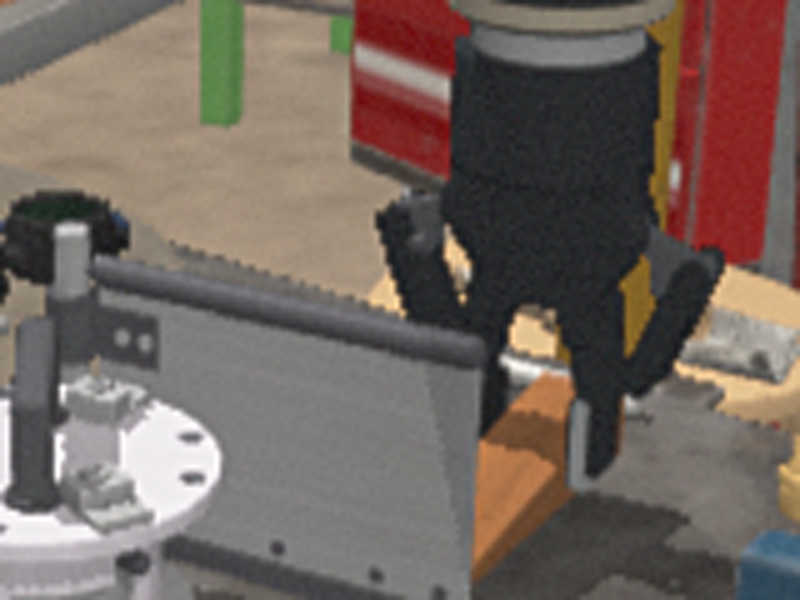

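View pics/t_w3.png

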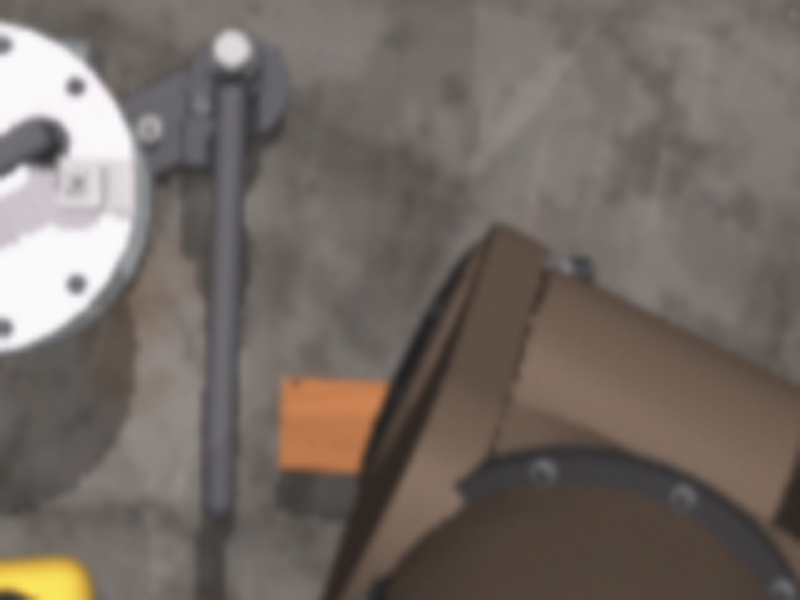

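```bash
python3 -m crank '[[[0.008,0,0.001],[0,0,0],1],[[0.007,0,0],[0,0,0],1],[[0.003,0,0],[0,0,0],1],[[0,0,0],[0,0,0],1]]'; python3 - <<'E'
from h import *
import go; go.plan(.454,-.1547,.0065,-2.4)
t=get_image("top")
T=lambda x,y:((x+.5)/5-.5+270,(y+.5)/5-.5+210)
a,b=onz(t,T(231,100),.128),onz(t,T(217,505),.128); print("rail",a,b,np.degrees(np.arctan2(*(a-b)[[1,0]])))
crop(t,270,210,160,120,"t_w4"); s=get_image("side");crop(s,350,210,120,90,"s_w4")
E
```

```text
time: 25.25
ee_pos: [0.4559, -0.1552, 0.0084]
orientation: [2.862, 1.57, 2.819]
ft_force: [0.6, 0.3, -0.6]
opening: 0.035
t 25.25 p [ 0.4559 -0.1552  0.0084] head -2.48 open 0.035 F [ 0.6  0.3 -0.6] j6 -0.42
shift tool(now) [ 1.9  0.4 -1.9] mm; after turn [ 1.9  0.4 -1.9] turn [-0.08 -0.03 -0.01]
rail [ 0.57737483 -0.04013996  0.128     ] [ 0.43342406 -0.03486478  0.128     ] -2.098706011208629
```

View pics/t_w4.png

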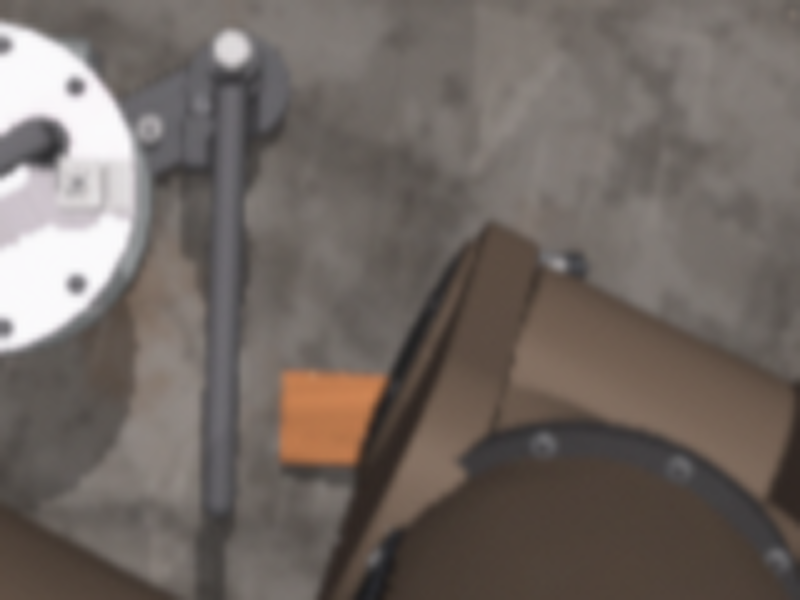

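View pics/s_w4.png

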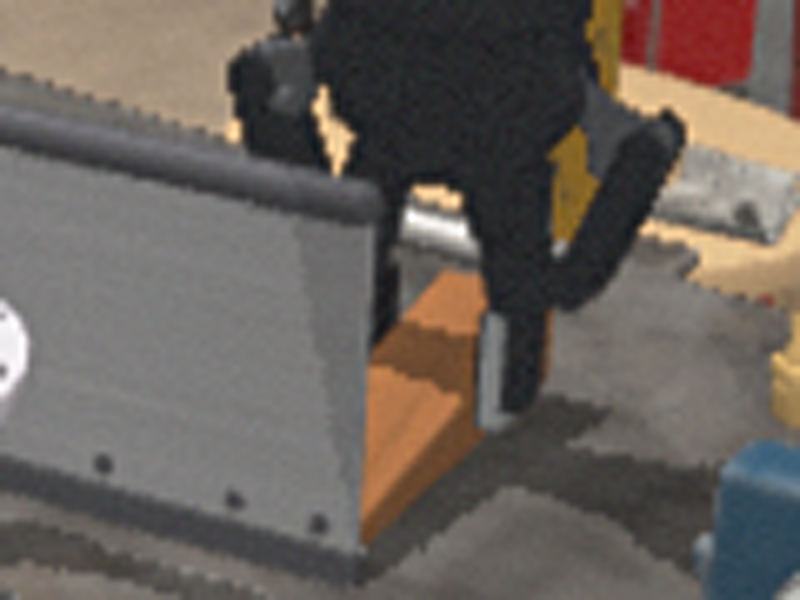

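```bash
python3 -m crank '[[[0.002,0,-0.001],[0,0,0],1],[[0.001,0,0],[0,0,0],1],[[0,0,0],[0,0,0],1]]'; python3 -m crank '[[[0,0.006,0],[0,0,0],1],[[0,0.008,0],[0,0,0],1],[[0,0.008,0],[0,0,0],1],[[0,0.008,0],[0,0,0],1],[[0,0.006,0],[0,0,0],1],[[0,0,0],[0,0,0],1]]'; python3 - <<'E'
from h import *
import go; go.plan(.456,-.1,.0065,-2.4)
s=get_image("side");crop(s,350,210,120,90,"s_w5");t=get_image("top");crop(t,270,210,160,120,"t_w5")
E
```

```text
time: 25.6
ee_pos: [0.455, -0.1552, 0.0058]
orientation: [-1.804, 1.571, -1.847]
ft_force: [-1.1, 0.3, -1.8]
opening: 0.0348
time: 26.1
ee_pos: [0.4565, -0.1179, 0.0058]
orientation: [2.927, 1.57, 2.885]
ft_force: [0.0, -0.1, -1.3]
opening: 0.0348
t 26.1 p [ 0.4565 -0.1179  0.0058] head -2.4 open 0.0348 F [ 0.  -0.1 -1.3] j6 -0.35
shift tool(now) [-0.7 17.8 -1.3] mm; after turn [-0.7 17.8 -1.3] turn [ 0.   -0.02 -0.  ]
```

View pics/s_w5.png

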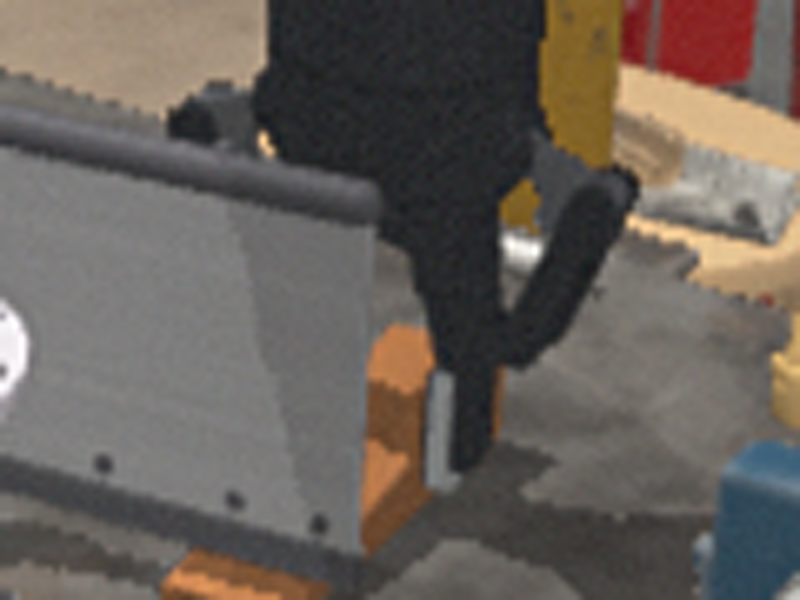

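View pics/t_w5.png

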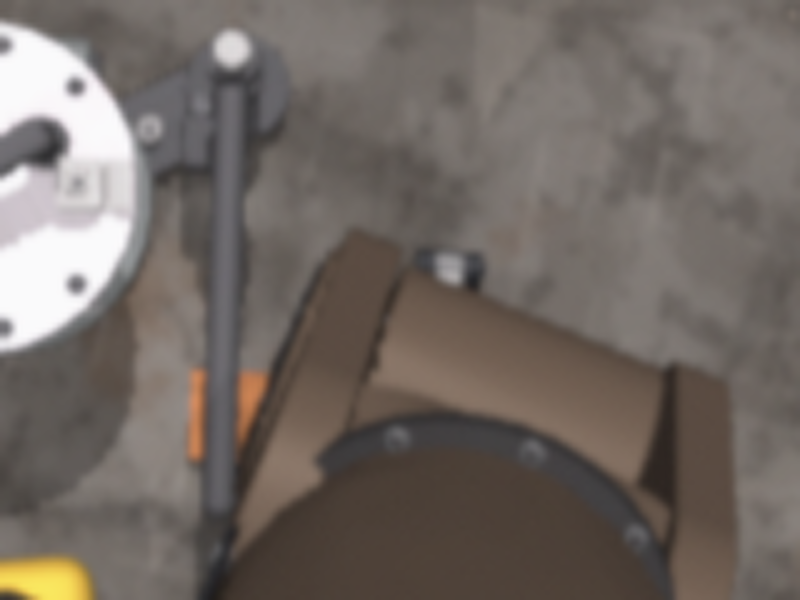

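```bash
python3 -m crank '[[[0.001,0.004,0],[0,0,0],1],[[0,0.004,0],[0,0,0],1],[[0,0.003,0],[0,0,0],1],[[0,0,0],[0,0,0],1]]'; python3 -m crank '[[[0,0.002,0],[0,0,0],1],[[0,0.001,0],[0,0,0],1],[[0,0,0],[0,0,0],1]]'
```

```text
time: 26.53
ee_pos: [0.4581, -0.1087, 0.0056]
orientation: [-0.376, 1.568, -0.419]
ft_force: [1.6, 2.9, 11.3]
opening: 0.0352
time: 26.78
ee_pos: [0.4583, -0.106, 0.0056]
orientation: [-0.396, 1.568, -0.44]
ft_force: [1.8, -2.5, 11.0]
opening: 0.0346
```

```bash
python3 -m crank '[[[-0.0005,0.002,0],[0,0,0],1],[[0,0.001,0],[0,0,0],1],[[0,0,0],[0,0,0],1]]'; python3 -m crank '[[[0,0.002,0],[0,0,0],1],[[0,0,0],[0,0,0],1]]';  python3 -m crank '[[[0,0.002,0],[0,0,0],1],[[0,0,0],[0,0,0],1]]'
```

```text
time: 27.03
ee_pos: [0.4577, -0.1025, 0.0056]
orientation: [-0.431, 1.57, -0.475]
ft_force: [0.7, -1.5, 6.4]
opening: 0.0348
time: 27.2
ee_pos: [0.4578, -0.1004, 0.0056]
orientation: [-0.411, 1.57, -0.455]
ft_force: [0.3, -0.0, 7.2]
opening: 0.0351
time: 27.37
ee_pos: [0.458, -0.0986, 0.0056]
orientation: [-0.468, 1.569, -0.512]
ft_force: [-0.0, -2.1, 6.8]
opening: 0.035
```

```bash
python3 -m crank '[[[0,0.002,0],[0,0,0],1],[[0,0,0],[0,0,0],1]]';  python3 -m crank '[[[0,0.002,0],[0,0,0],1],[[0,0,0],[0,0,0],1]]'; python3 -m crank '[[[0,0.002,0],[0,0,0],1],[[0,0,0],[0,0,0],1]]'
```

```text
time: 27.53
ee_pos: [0.4584, -0.0973, 0.0056]
orientation: [-0.582, 1.568, -0.625]
ft_force: [-1.5, -11.2, 5.4]
opening: 0.0347
time: 27.7
ee_pos: [0.4587, -0.0963, 0.0056]
orientation: [-0.662, 1.567, -0.705]
ft_force: [-4.2, -23.3, 2.8]
opening: 0.0348
time: 27.87
ee_pos: [0.459, -0.0954, 0.0056]
orientation: [-0.707, 1.566, -0.75]
ft_force: [-5.5, -37.9, 1.7]
opening: 0.0348
```

```bash
python3 -m crank '[[[0,-0.003,0],[0,0,0],0.5],[[0,0,0],[0,0,0],0.4],[[0,0,0],[0,0,0],0.4],[[0,0,0],[0,0,0],0.4],[[-0.02,0,0],[0,0,0],0.4],[[-0.03,0,0],[0,0,0],0.4],[[-0.02,-0.01,0],[0,0,0],0.4],[[0,-0.02,0],[0,0,0],0.8],[[0,-0.02,0],[0,0,0],1],[[0,-0.02,0],[0,0,0],1],[[0,-0.005,0],[0,0,0],1],[[0,0,0],[0,0,0],1]]'; python3 - <<'E'
from h import *
import go; go.plan(.4555,-.172,.013,-2.4)
s=get_image("side");crop(s,340,200,140,105,"s_w6");t=get_image("top");crop(t,270,210,160,120,"t_w6")
E
```

```text
time: 28.87
ee_pos: [0.4544, -0.1708, 0.0752]
orientation: [-0.941, 1.571, -0.986]
ft_force: [0.1, 0.8, -0.8]
opening: 0.0001
t 28.87 p [ 0.4544 -0.1708  0.0752] head -2.56 open 0.0001 F [ 0.1  0.8 -0.8] j6 -0.45
shift tool(now) [62.2 -1.1  1.2] mm; after turn [62.2 -1.1  1.2] turn [-0.16  0.    0.  ]
```

View pics/s_w6.png

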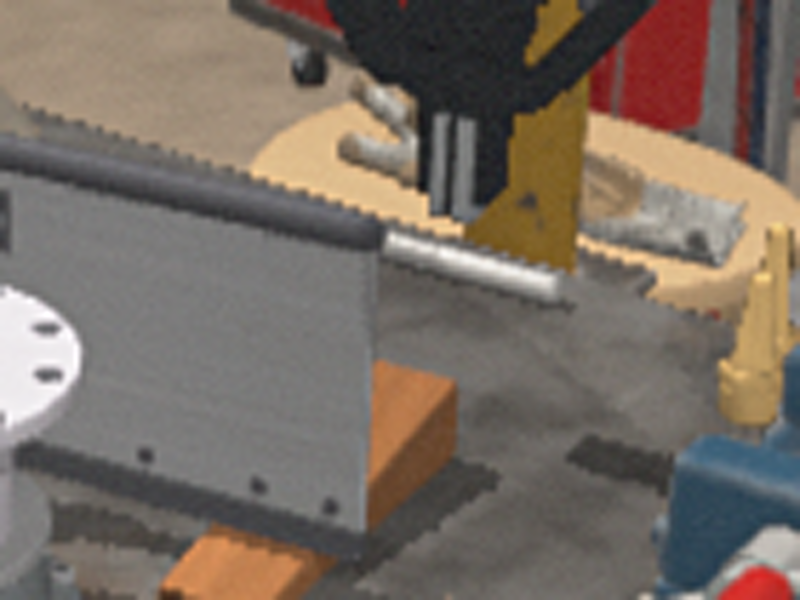

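View pics/t_w6.png

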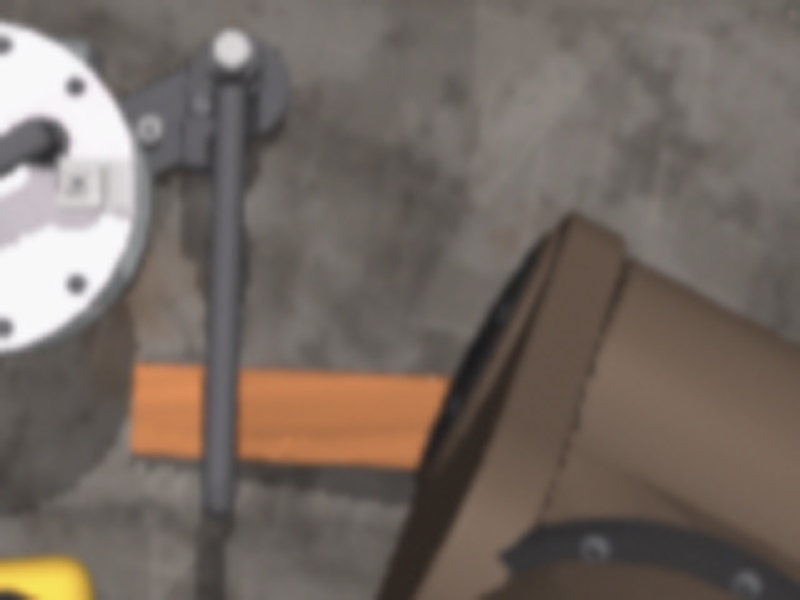

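```bash
python3 -m crank '[[[0.015,0,0.001],[0,0,0],1],[[0.02,0,0.001],[0,0,0],1],[[0.02,0,0.001],[0,0,0],1],[[0.007,0,0],[0,0,0],1],[[0,0,0],[0,0,0],1]]'; python3 -m crank '[[[0,0.008,0],[0,0,0],1],[[0,0.008,0],[0,0,0],1],[[0,0,0],[0,0,0],1]]'; python3 go.py .459 -.145 .013 -2.4
```

```text
time: 29.38
ee_pos: [0.4568, -0.1691, 0.012]
orientation: [2.703, 1.568, 2.661]
ft_force: [0.1, -0.1, 0.5]
opening: -0.0
time: 29.63
ee_pos: [0.4582, -0.1528, 0.0142]
orientation: [-0.391, 1.57, -0.433]
ft_force: [0.9, 0.2, -0.4]
opening: -0.0
t 29.63 p [ 0.4582 -0.1528  0.0142] head -2.42 open -0.0 F [ 0.9  0.2 -0.4] j6 -0.42
shift tool(now) [1.2 7.8 0.5] mm; after turn [1.2 7.8 0.5] turn [-0.02  0.03  0.01]
```

```bash
python3 -m crank '[[[0,0.003,0],[0,0,0],1],[[0,0.002,0],[0,0,0],1],[[0,0,0],[0,0,0],1]]'; python3 -m crank '[[[0,0.002,0],[0,0,0],1],[[0,0,0],[0,0,0],1]]';python3 -m crank '[[[0,0.002,0],[0,0,0],1],[[0,0,0],[0,0,0],1]]'
```

```text
time: 29.88
ee_pos: [0.4591, -0.1506, 0.0141]
orientation: [-0.699, 1.567, -0.741]
ft_force: [-2.3, -13.5, 1.8]
opening: -0.0001
time: 30.05
ee_pos: [0.4599, -0.1501, 0.0142]
orientation: [-0.666, 1.565, -0.709]
ft_force: [-4.7, -26.7, -1.1]
opening: -0.0
time: 30.22
ee_pos: [0.4609, -0.1494, 0.0143]
orientation: [-0.638, 1.562, -0.681]
ft_force: [-4.4, -37.5, -3.1]
opening: 0.0001
```

```bash
python3 -m crank '[[[0,0.002,-0.001],[0,0,0],1],[[0,0,0],[0,0,0],1]]'; python3 -m crank '[[[0,-0.012,0],[0,0,0],1],[[0,-0.02,0],[0,0,0],1],[[-0.02,-0.01,0],[0,0,0],1],[[-0.03,0,0],[0,0,0],1],[[-0.03,0,0],[0,0,0],1],[[0,0,0],[0,0,0],1]]'; python3 - <<'E'
from h import *
import go; go.plan(.4555,-.172,.013,-2.4)
s=get_image("side");crop(s,260,190,200,150,"s_w7");t=get_image("top");crop(t,230,190,200,150,"t_w7")
E
```

```text
time: 30.38
ee_pos: [0.4611, -0.1489, 0.0144]
orientation: [-0.612, 1.558, -0.655]
ft_force: [-4.2, -51.8, -9.0]
opening: -0.0005
time: 30.88
ee_pos: [0.4573, -0.1863, 0.098]
orientation: [-0.48, 1.564, -0.524]
ft_force: [1.2, -0.1, -0.3]
opening: 0.0001
t 30.88 p [ 0.4573 -0.1863  0.098 ] head -2.51 open 0.0001 F [ 1.2 -0.1 -0.3] j6 -0.48
shift tool(now) [84.9 14.5 -3. ] mm; after turn [85.  14.2 -2.4] turn [-0.11  0.37  0.19]
```

View pics/s_w7.png

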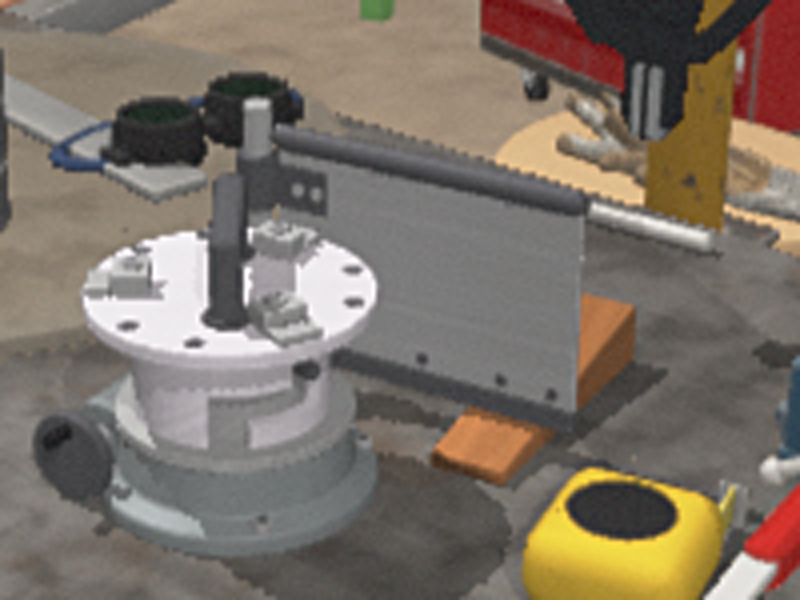

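View pics/t_w7.png

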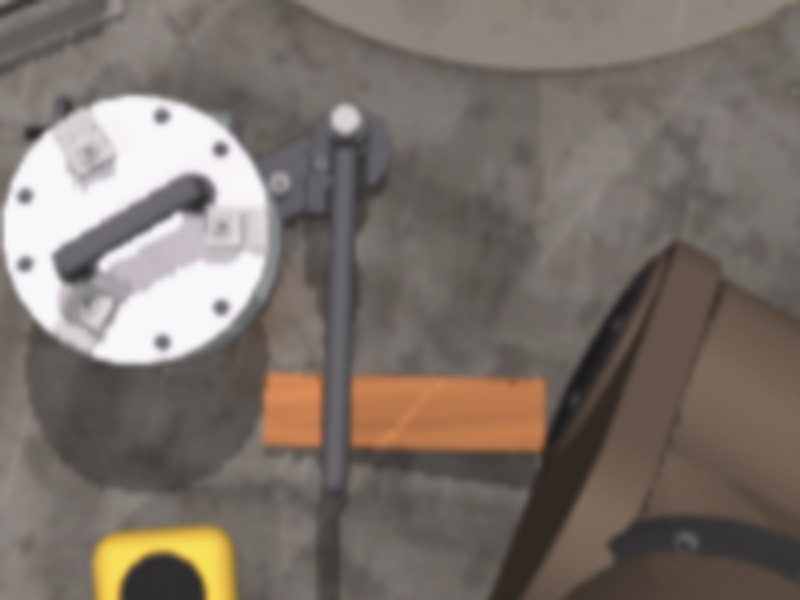

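```bash
python3 - <<'E'
from h import *
t=get_image("top");s=get_image("side")
T=lambda x,y:((x+.5)/4-.5+230,(y+.5)/4-.5+190)
S=lambda x,y:((x+.5)/4-.5+260,(y+.5)/4-.5+190)
a,b=onz(t,T(70,262),.131),onz(t,T(196,190),.131); print("handle",(a+b)/2,np.degrees(np.arctan2(*(a-b)[[1,0]])))
a,b=onz(t,T(345,160),.128),onz(t,T(335,485),.128); print("rail",a,b,np.degrees(np.arctan2(*(a-b)[[1,0]])))
f=t["frame"]; m=(f.min(2)>185).astype(np.uint8); m[:,:225]=0;m[:,302]=0;m[:,303:]=0; m[:205]=0;m[290:]=0
c=max(cv2.findContours(m,0,1)[0],key=cv2.contourArea); e=cv2.fitEllipse(cv2.convexHull(c)); print("disc",e)
for z in(.094,.1025): print(z,onz(t,e[0],z))
u=[onz(t,T(265,410),.008),onz(t,T(546,414),.03)]; print("wedge tip,butt",u,np.linalg.norm(u[0]-u[1]))
# disc top-face height: extreme left/right rows in side view ; predicted ellipse rows
for z in (.094,.1025):
    P=np.array([proj(s,[.5485+.062*np.cos(k),.056+.062*np.sin(k),z]) for k in np.linspace(0,6.28,400)])
    print(z,"side crop rows",(P[:,1].min()-190)*4,(P[:,1].max()-190)*4)
E
```

```text
handle [0.54785167 0.0542503  0.131     ] 119.69819215316558
rail [ 0.57732925 -0.0402743   0.128     ] [ 0.43294036 -0.03552726  0.128     ] -1.8830203462007622
disc ((263.6358947753906, 246.9307861328125), (65.88726806640625, 66.62332916259766), 41.36482620239258)
0.094 [0.5488765  0.05750805 0.094     ]
0.1025 [0.54830494 0.0564525  0.1025    ]
wedge tip,butt [array([0.4632199 , 0.00259314, 0.008     ]), array([ 0.46141586, -0.13693155,  0.03      ])] 0.14126002866561618
0.094 side crop rows 224.46121179028933 351.3929595092036
0.1025 side crop rows 206.9278012418598 331.8646379775271
```

```bash
python3 -c "
from workcell import *
print(job_done()); s=observe(); print(s['time'])"
```

```text
the job is handed in; nothing more can be done
None
the job is handed in; nothing more can be done
```

The job is done and handed in at about 31 s, with the gripper clear of everything.

- **Fixture plate:** I hung it on the nose with the slots over the pins and turned it about 50° clockwise until it dropped onto the flange. In the last pictures a pin shows in the notch, the handle reads −60° (−59.5° planned), and the disc's edge rows match the seated height. By the tool reading it dropped about 7.5 to 8 mm, a little under the nominal 8.5 mm and within reading noise.
- **Shield:** I swept it round until it met its stop at about 13 N. Its rail read −2.1° before wedging and −1.9° after, so it stayed shut. That is within measuring error of my −2.5° estimate for the positioner.
- **Wedge:** It went thin end first under the lower rail from the outer side. I pushed it in while gripped (38 N), let go, and tapped the butt with shut fingers. The wrist force reached 52 N on the last tap and the wedge hardly moved. It is in about 43 mm and stayed put when I backed off.

Two limits on these checks. I did not try to move the shield by hand to prove it is jammed. The last tap exceeded 40 N, but only the fingertips pressed on the wedge, not the arm or gripper body.

The loose tools were not touched.

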